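# Load the balance rack without tipping it

### The arm

A 6-joint arm with a two-finger parallel gripper is mounted at the origin on the work surface. World frame = base frame: x ahead of the robot, y to its left, z up, the work surface at z = 0. Lengths are in m, angles in rad, forces in N, time in s.
With the tool pointing down it reaches from about 0.275 to 0.75 m from the base axis. Payload 10.2 kg.
Tool frame: the origin (TCP) lies midway between the tips of the shut fingers; the grasp point (between the pads) lies 19 mm behind it; z points along the fingers, y is the direction in which the jaws open and shut (so a half turn about z gives the same grasp; the last joint's range is limited). The gripper opens to 85 mm and grips with 20 to 120 N. Pads are 22 mm wide; open, the fingers measure 114 mm over their backs; the gripper's body (76 mm by 85 mm) begins 54 mm behind the grasp point. The pads swing forward as they close: fully open they stand 13 mm farther back than shut.
Start: joints at [0.982, 0.313, 1.498, -0, 1.331, -0.223], TCP at [0.188, 0.49, 0.206] pointing down, gripper open.
Joint ranges: [-2.94, 2.94], [-0.97, 2.17], [0.19, 2.56], [-1.23, 4.37], [0.02, 3.11], [-2.88, 2.88]. Speed limits (rad/s): [2.39, 2.39, 3.01, 3.14, 3.14, 3.14].

### API

Orientations are given as [roll, pitch, yaw] about the fixed x, y, z axes, in that order (R = Rz(yaw) Ry(pitch) Rx(roll)).
In Python, from plant import manip, cams, workorder gives the robot as it stands.
- The arm moves only by the shell command python3 -m crank 'ROWS' [OPENING] [FORCE]. ROWS is JSON, a list that holds one entry, the list of rows, each a list of 4 numbers: the shift along the tool's x, y, z in cm, then the turn about the tool's z in degrees. In form: [[[tx, ty, tz, roll], ...]]. A call has 1 to 12 rows; each row is the pose to reach, as a shift and turn from the pose measured when the call began, along the tool's axes at that moment; what a row does not reach only later rows make up. A row lasts 1/8 s, in which the tool goes at most 62.5 mm and 10.7 degrees, less where a joint would pass 70% of its speed; a pose out of reach is approached as far as the arm can. A call with a gripper value outside its range is refused whole. OPENING is the opening in per cent of the stroke, from 0 (shut) to 100 (fully open), set as the call begins (- or left out, the last holds). The fingers move at their own pace and stop on an object; FORCE is the grip in N (left out, the last holds). Time passes only in rows, so rows that repeat a pose let the fingers close. It gives the time, the measured TCP pose, the force and the opening at its end, in the units of the state.
- manip.sense(): the state, without advancing time (a new reading comes with each control period).
- cams.get_image(name): name is "side" or "top" or "wrist"; returns the picture (400x640x3 uint8, red, green, blue); there is no depth.
- cams.camera_params(name): a dict with "mtx" (3x3 intrinsics, pixels), "extrinsics" (4x4, takes a point from camera to world coordinates). Camera axes: x right, y up, looking along -z (the intrinsics and any distortion apply to the point x, -y, -z); pixel columns grow to the right and rows downward; lengths in m; the calibration is good to about 2 mm. A picture is of the moment at which its call begins: read the wrist's pose just before it. camera_params takes no time and is no camera call; for the wrist camera it gives the pose at the moment of the call.
- workorder.job_done(): hands the job in, once; it reports no verdict.
Trained networks look in the newest picture that a camera, given by its name, has taken for a name from the list of things; names that differ only in an ending like _2 or _b are one class to them, and where a whole thing is asked for, a point or a joint stands for the part that bears it (a point fixed in the world has none). Each returns a list of dicts, best first, with "confidence" (0 to 1); they miss things now and then, are a little off and sometimes report something else, mostly with a low value. They report only what shows in the picture. A call takes as long as a camera call. They do not tell look-alikes from the thing itself.
- cams.trace(camera, target): "pixels" (400x640 bool, what is visible of it) and "at" ([row, column] in pixels, amid what is visible of it).
The state is a dict: "time_s": time; "joint_pos": joint angles; "joint_velocities": joint speeds; "joint_torque": joint torques, N m; "tcp_pos": TCP position; "tool_rot": TCP orientation; "ft_force": force on the tool from outside, world axes, zero at the start; "wrist_torque": the same for the moment, N m; "opening": opening from 0.0 (shut) to 1.0 (fully open).
Only numpy, scipy, OpenCV 4.12 (cv2) and the standard library are available. Lean on these libraries where they do the work, as an engineer would, in place of code of your own. Each camera call takes 0.05 s, during which the arm holds its last target.

### The job

Hang the two snack tubs that stand on the table on the two empty end saddles of the balance rack, alternating sides so that the bar never leans far over: first the full tub on the end that rides high, then the part-empty one on the other end, so that the bar ends up level. Ease each tub down until the bar has taken its whole weight before you let go, so that the bar never swings or gets knocked or pushed hard, and leave everything else hanging and lying where it is.

Things in the scene. Friction and masses are not known exactly. Their poses are not given: they have to be found in the camera images.
- rack: balance rack, fixed: dark steel base disc 160 mm across, 16 mm post, pivot 188 mm above the table. Teak bar 320 mm long (y), 14 mm thick (x), 16 mm high with four brass V saddles on it: inner ones 70 mm, end ones 140 mm either side of the pivot, level with it; only the end ones are empty. Origin: middle of the base's underside. x across the bar, away from the robot; y along it, to its left end
- bar (a joint): lean of the bar about its pivot (axis along the rack's x), rad: 0 level, positive with the left (+y) end high, stops at +-0.21. A rubber bush centres and damps it softly: loaded at an end saddle, that end yields about 10 mm per newton while it takes the weight, and springs back if let go under push
- saddle_left (a point): empty saddle at the left (+y) end of the bar, a brass V 14 mm long along the rack's x, 17 mm wide at the mouth, 8 mm deep. Point: where the axis of a seated hook rod lies, 4 mm above the bottom of the V, 4 mm below its rim, 21 mm above the bar's underside; it moves with the bar
- saddle_right (a point): the same for the empty saddle at the right (-y) end of the bar
- full_tub_grip (a point): clear plastic tub 66 x 50 mm, 50 mm high over its clip-on orange lid, full of nuts, clearly heavier than the blue one, standing on the table, a steel hanger hook on its lid. Point: middle of the black grip tab on top of the hook, 149 mm above the tub's underside, 31 mm above the hook rod's axis. The tab is 12 mm thick (tub's x), 24 mm wide (y), 36 mm high. Axes: the tub's; z up
- full_tub_hook (a point): full (orange) tub: middle of the level top rod of its hook, 118 mm above the underside. 6 mm round rod: rises from the lid on the tub's -x side, runs level 30 mm along x under the tab, ends in a tip turned 17 mm down on the +x side. So the mouth opens to +x, 24 mm wide inside; 51 mm free from tip down to lid. The level rod lies in a saddle, across the bar
- part_tub_grip (a point): clear plastic tub 66 x 50 mm, 50 mm high over its clip-on blue lid, only a few nuts in it, standing on the table, a steel hanger hook on its lid. Point: middle of the black grip tab on top of the hook, 149 mm above the tub's underside, 31 mm above the hook rod's axis. The tab is 12 mm thick (tub's x), 24 mm wide (y), 36 mm high. Axes: the tub's; z up
- part_tub_hook (a point): part-empty (blue) tub: middle of the level top rod of its hook, 118 mm above the underside. 6 mm round rod: rises from the lid on the tub's -x side, runs level 30 mm along x under the tab, ends in a tip turned 17 mm down on the +x side. So the mouth opens to +x, 24 mm wide inside; 51 mm free from tip down to lid. The level rod lies in a saddle, across the bar
- hung_tub_grip (a point): large full tub with a white lid, 66 x 50 x 70 mm, already hanging from one of the inner saddles (either side) by the same kind of hook, weighing that side of the bar down; point: middle of its grip tab. It stays where it hangs
- opener_hook (a point): light flat steel bottle opener, 36 mm wide, hanging from the other inner saddle, reaching 140 mm down; point: middle of its hook's level rod. It stays where it hangs
- ashtray: bystander: green ceramic ashtray, 114 mm across, 32 mm high, loose; origin at the middle of its underside
- snack_box: bystander: clear snack container with a green clip-on lid, 100 x 140 x 62 mm, loose; origin at the middle of its underside
- domino0: bystander: white domino, 25 x 50 x 10 mm, lying loose in the line of eight on the 460 mm long dark mat beyond the rack
- domino1: bystander: another domino of the line
- domino2: bystander: another domino of the line
- domino3: bystander: another domino of the line
- domino4: bystander: another domino of the line
- domino5: bystander: another domino of the line
- domino6: bystander: another domino of the line
- domino7: bystander: another domino of the line
Not all that is in view belongs to the job. Leave any pink look-alike of the part that bears part_tub_grip alone.

How it is judged:
By the outcome, as a careful person would: the job done as asked, in the order asked, and still so for the second after the job is handed in, with the robot touching nothing.
It also fails if it takes over 72 s, if anything falls off the work surface, if the arm or the gripper's body presses on something with over 40 N, if the wrist force passes 120 N, or if a joint passes its speed limit or range.

## Working session

There is one attempt and no reset: what is moved stays moved. The work goes in short steps, Python scripts to look and compute and a shell command to move; the robot and the scene stay as the last step left them, time stands still between calls to the robot, and variables do not carry over. Pictures are saved under pics/ and viewed, and the job is handed in when it is done.

```bash
ls; mkdir -p pics; python3 - <<'E'
from plant import manip,cams
import cv2
s=manip.sense();print(s['time_s'],s['tcp_pos'],s['tool_rot'],s['ft_force'],s['opening'])
for c in['side','top','wrist']:
    p=cams.camera_params(c);print(c,p['mtx'],p['extrinsics'].round(4) if hasattr(p['extrinsics'],'round') else p['extrinsics'])
    cv2.imwrite(f'pics/{c}0.png',cams.get_image(c)[:,:,::-1])
E
```

```text
pics
0.0 [0.18763136 0.49000674 0.20582495] [-3.14029428e+00 -3.00635156e-04  2.77576825e+00] [-0.02902609  0.24317855  0.02250699] 1.0017591136293478
side [[414.79220818   0.         319.66908296]
 [  0.         414.79220818 203.78197165]
 [  0.           0.           1.        ]] [[-0.9389  0.2451 -0.2417  0.3086]
 [-0.3442 -0.6739  0.6538  0.7111]
 [-0.0026  0.697   0.7171  0.9423]
 [ 0.      0.      0.      1.    ]]
top [[483.86913969   0.         326.24677269]
 [  0.         483.86913969 199.02922829]
 [  0.           0.           1.        ]] [[-0.0258  0.999  -0.0359  0.4995]
 [-0.9997 -0.0257  0.0042  0.0156]
 [ 0.0033  0.036   0.9993  1.4865]
 [ 0.      0.      0.      1.    ]]
wrist [[309.45900168   0.         320.46713781]
 [  0.         309.45900168 201.98284998]
 [  0.           0.           1.        ]] [[ 0.3566 -0.8864 -0.2953  0.1127]
 [ 0.9343  0.3376  0.1149  0.5188]
 [-0.0021 -0.3169  0.9485  0.3731]
 [ 0.      0.      0.      1.    ]]
```

View pics/side0.png

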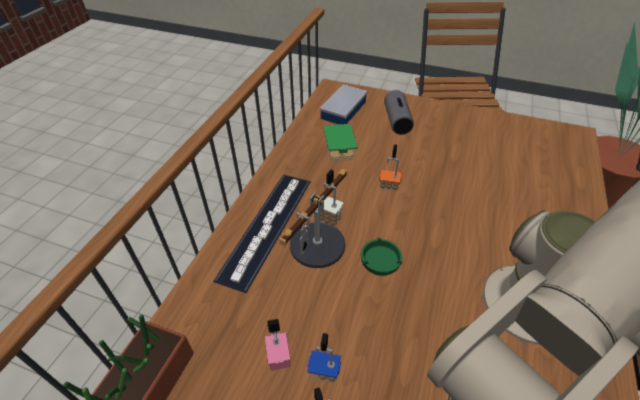

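View pics/top0.png

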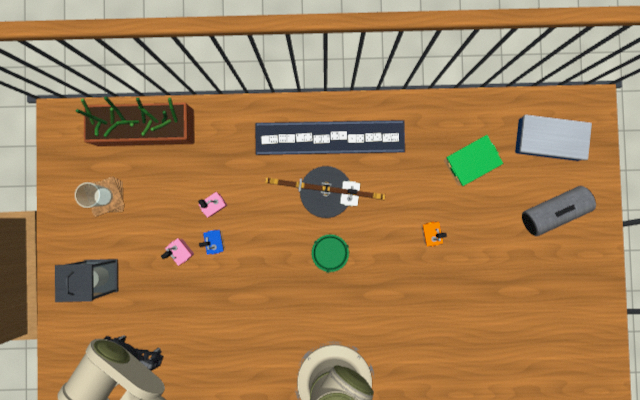

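View pics/wrist0.png

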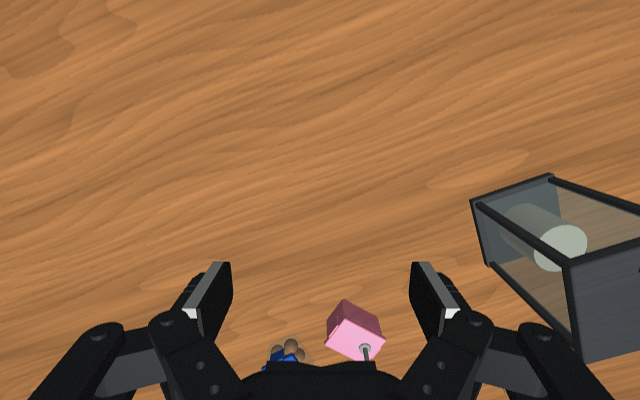

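```bash
cat > h.py <<'E'
from plant import manip,cams
import numpy as np,cv2
def P(c):
    p=cams.camera_params(c);return np.array(p['mtx']),np.array(p['extrinsics'])
def ray(c,uv,KE=None):
    K,E=KE or P(c)
    d=np.array([(uv[0]-K[0,2])/K[0,0],-(uv[1]-K[1,2])/K[1,1],-1.])
    d=E[:3,:3]@d;return E[:3,3],d/np.linalg.norm(d)
def proj(c,X,KE=None):
    K,E=KE or P(c)
    q=E[:3,:3].T@(np.asarray(X)-E[:3,3]);return np.array([K[0,0]*q[0]/-q[2]+K[0,2],K[1,1]*-q[1]/-q[2]+K[1,2]])
def atz(c,uv,z,KE=None):
    o,d=ray(c,uv,KE);return o+d*(z-o[2])/d[2]
def tri(obs):
    A=np.zeros((3,3));b=np.zeros(3)
    for r in obs:
        c,uv=r[:2];o,d=ray(c,uv,r[2] if len(r)>2 else None);M=np.eye(3)-np.outer(d,d);A+=M;b+=M@o
    X=np.linalg.solve(A,b);return X,[np.linalg.norm(proj(r[0],X,r[2] if len(r)>2 else None)-r[1]).round(1) for r in obs]
def crop(c,img,u,v,w,h,k,name):
    im=img[max(v,0):v+h,max(u,0):u+w,::-1];cv2.imwrite('pics/'+name,cv2.resize(im,None,fx=k,fy=k,interpolation=cv2.INTER_CUBIC))
E
python3 - <<'E'
from h import *
for c in['side','top']:
    im=cams.get_image(c);
    if c=='side': crop(c,im,240,130,190,150,4,'s_a.png');crop(c,im,240,300,130,100,6,'s_b.png')
    else: crop(c,im,250,150,200,130,4,'t_a.png');crop(c,im,140,180,110,90,6,'t_b.png')
    for n in['full_tub_grip','full_tub_hook','part_tub_grip','part_tub_hook','saddle_left','saddle_right','hung_tub_grip','opener_hook','rack','bar']:
        print(c,n,[(np.round(r['at'],1).tolist(),round(r['confidence'],2),int(r['pixels'].sum())) for r in cams.trace(c,n)][:4])
print(manip.sense()['time_s'])
E
```

```text
side full_tub_grip [([179.8, 388.9], 0.81, 455)]
side full_tub_hook [([176.4, 389.0], 0.89, 477)]
side part_tub_grip [([361.1, 324.4], 0.72, 1075), ([348.5, 275.3], 0.72, 888), ([395.7, 319.6], 0.62, 86)]
side part_tub_hook [([365.9, 324.8], 0.89, 1016), ([344.1, 276.4], 0.81, 957), ([207.1, 281.6], 0.61, 95), ([392.4, 318.6], 0.48, 100)]
side saddle_left [([209.9, 307.2], 0.68, 538), ([359.2, 323.2], 0.28, 1121)]
side saddle_right [([211.0, 308.8], 0.81, 630)]
side hung_tub_grip [([208.1, 329.4], 0.61, 678), ([243.3, 251.8], 0.36, 118), ([363.5, 326.1], 0.22, 1101)]
side opener_hook [([238.5, 307.2], 0.64, 196)]
side rack [([238.4, 316.2], 0.83, 2548), ([206.1, 315.6], 0.17, 634)]
side bar [([212.0, 317.7], 0.9, 611)]
top full_tub_grip [([231.0, 432.0], 0.8, 481), ([138.0, 306.2], 0.52, 136)]
top full_tub_hook [([232.7, 433.2], 0.83, 427)]
top part_tub_grip [([204.7, 209.3], 0.82, 420), ([250.6, 176.6], 0.8, 469), ([243.3, 211.4], 0.57, 450)]
top part_tub_hook [([239.4, 215.1], 0.86, 445), ([252.4, 175.3], 0.85, 497), ([205.3, 212.0], 0.58, 412)]
top saddle_left [([185.9, 318.7], 0.85, 538)]
top saddle_right [([186.7, 318.8], 0.56, 616)]
top hung_tub_grip [([195.3, 349.1], 0.68, 386)]
top opener_hook []
top rack [([138.6, 374.7], 0.24, 137)]
top bar [([187.5, 320.9], 0.77, 550)]
1.25
```

View pics/s_a.png

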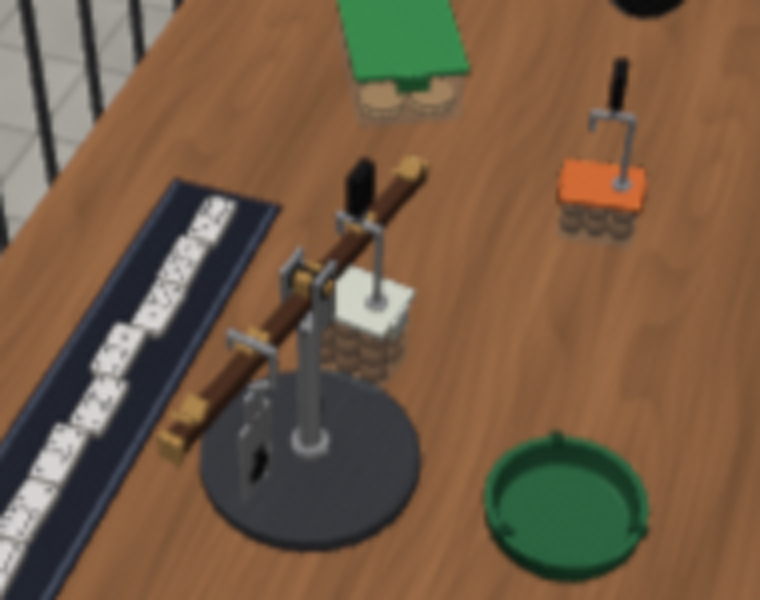

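View pics/t_a.png

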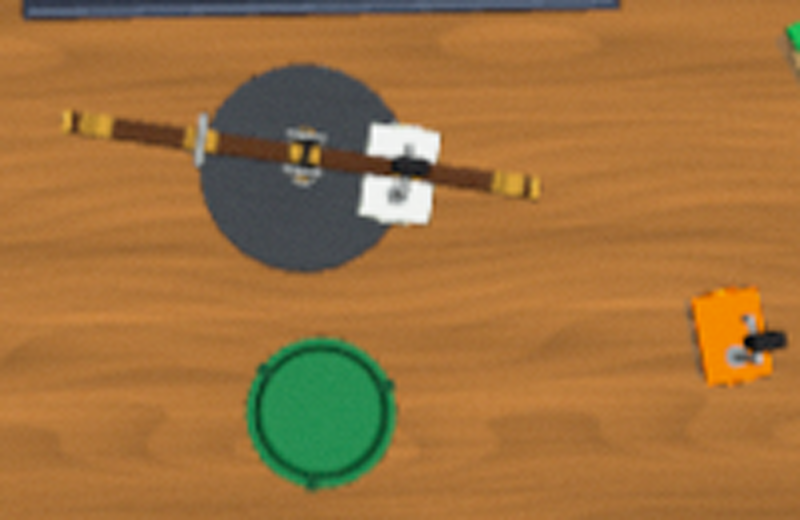

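View pics/s_b.png

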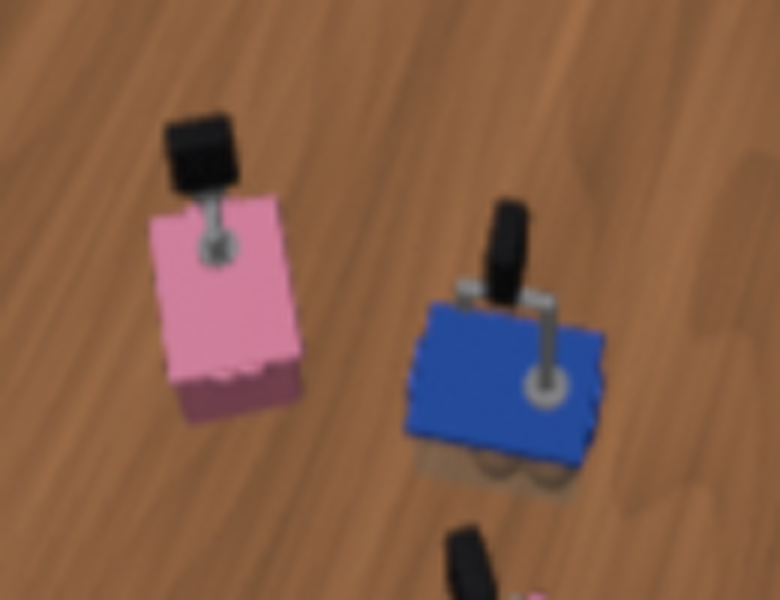

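View pics/t_b.png

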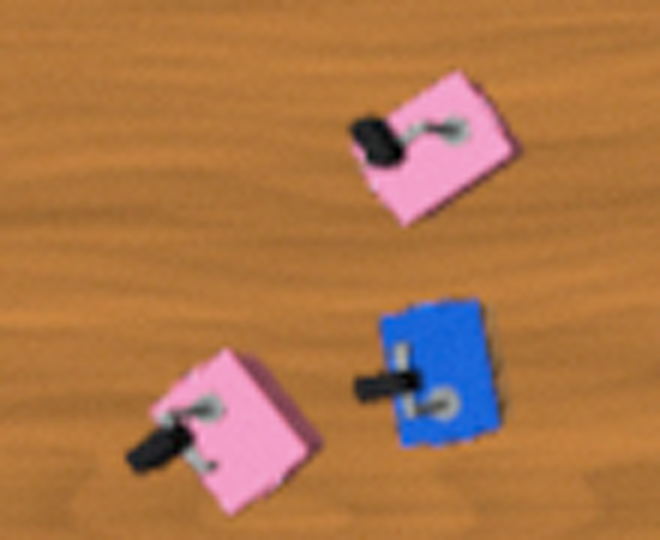

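```bash
python3 - <<'E'
from h import *
T=lambda U,V:(np.array([U,V])+.5)/4-.5+[250,150]
Tb=lambda U,V:(np.array([U,V])+.5)/6-.5+[140,180]
S=lambda U,V:(np.array([U,V])+.5)/4-.5+[240,130]
Sb=lambda U,V:(np.array([U,V])+.5)/6-.5+[240,300]
def yaw(cs,z):
    W=[atz('top',c,z)[:2] for c in cs];print('lid',np.round(np.mean(W,0),4),np.linalg.norm(W[1]-W[0]).round(3))
    for a,b in((3,0),(2,1)):
        d=W[a==2 and 1 or 0]-W[a];print(np.degrees(np.arctan2(d[1],d[0])).round(1),np.linalg.norm(d).round(3))
    d=W[0]-W[1];print(np.degrees(np.arctan2(-d[0],d[1])).round(1))
print('orange');yaw([T(693,298),T(757,288),T(772,378),T(708,386)],.05)
print(tri([('top',T(766,341)),('side',S(619,86))]))
print('blue');yaw([Tb(380,318),Tb(480,300),Tb(500,425),Tb(405,445)],.05)
print(tri([('top',Tb(388,386)),('side',Sb(507,252))]))
# rack
L=tri([('top',T(95,125)),('side',S(192,410))]);R=tri([('top',T(515,184)),('side',S(412,166))])
print('saddles',L,R);d=L[0]-R[0];print(np.degrees(np.arctan2(-d[0],d[1])),np.degrees(np.arcsin(d[2]/np.linalg.norm(d))),np.linalg.norm(d))
print('piv',tri([('top',T(305,154)),('side',S(312,280))]))
print('inner R tab',tri([('top',T(410,166)),('side',S(360,188))]))
# base disc
print('base',atz('top',T(303,168),.005),atz('side',S(310,458),.005))
E
```

```text
orange
lid [ 0.4393 -0.3034] 0.048
7.8 0.066
7.5 0.067
7.4
(array([ 0.44017133, -0.30569422,  0.14403488]), [np.float64(0.0), np.float64(0.0)])
blue
lid [0.4338 0.3475] 0.05
10.2 0.064
8.1 0.062
8.7
(array([0.43327358, 0.3490008 , 0.15040768]), [np.float64(0.3), np.float64(0.4)])
saddles (array([0.59688269, 0.14921293, 0.20286307]), [np.float64(0.2), np.float64(0.3)]) (array([ 0.55183279, -0.13192388,  0.17290398]), [np.float64(0.2), np.float64(0.2)])
-9.103791052952843 6.006660110453627 0.28629521848231415
piv (array([0.57449159, 0.01005641, 0.18637467]), [np.float64(0.4), np.float64(0.4)])
inner R tab (array([ 0.5646783 , -0.05854156,  0.21043484]), [np.float64(0.1), np.float64(0.1)])
base [0.57548841 0.01148174 0.005     ] [0.5755925  0.01116979 0.005     ]
```

```bash
cat >> h.py <<'E'
from scipy.spatial.transform import Rotation as Ro
def go(x,y,z,yawdeg):
    s=manip.sense();R=Ro.from_euler('xyz',s['tool_rot']).as_matrix()
    d=R.T@(np.array([x,y,z])-s['tcp_pos'])*100
    t=(np.degrees(s['tool_rot'][2])-yawdeg+180)%360-180
    print('t',s['time_s'],'tcp',np.round(s['tcp_pos'],4),'rpy',np.degrees(s['tool_rot']).round(2),'F',np.round(s['ft_force'],2),'op',round(s['opening'],3))
    print('shift cm',d.round(2),'turn',round(t,1))
E
python3 -c "
from h import *
go(.440,-.305,.206,97.6)"
```

```text
t 1.25 tcp [0.1878 0.4903 0.2064] rpy [-180.      0.    159.04] F [-0.43  0.32  0.12] op 1.001
shift cm [-5.200e+01 -6.524e+01  4.000e-02] turn 61.4
```

```bash
python3 -m crank '[[[-2,-2.5,0,2],[-6,-7.5,0,7],[-10,-12.5,0,12],[-14,-17.5,0,17],[-18,-22.5,0,22],[-22.5,-28.2,0,27],[-27,-33.9,0,32],[-31.5,-39.5,0,37],[-36,-45.2,0,43],[-40,-50.2,0,48],[-43.5,-54.6,0,53],[-46,-57.7,0,57]]]' 70; python3 - <<'E'
from h import *
go(.440,-.305,.206,97.6)
KE=P('wrist');im=cams.get_image('wrist');cv2.imwrite('pics/w1.png',im[:,:,::-1])
E
```

```text
time_s: 2.75
tcp_pos: [0.4056, -0.1979, 0.2065]
tool_rot: [3.141, 0.0, 1.778]
ft_force: [0.2, -0.4, 0.2]
opening: 0.701
t 2.75 tcp [ 0.4056 -0.1979  0.2065] rpy [1.7997e+02 2.0000e-02 1.0186e+02] F [ 0.16 -0.37  0.21] op 0.701
shift cm [-11.19   1.16   0.06] turn 4.3
```

View pics/w1.png

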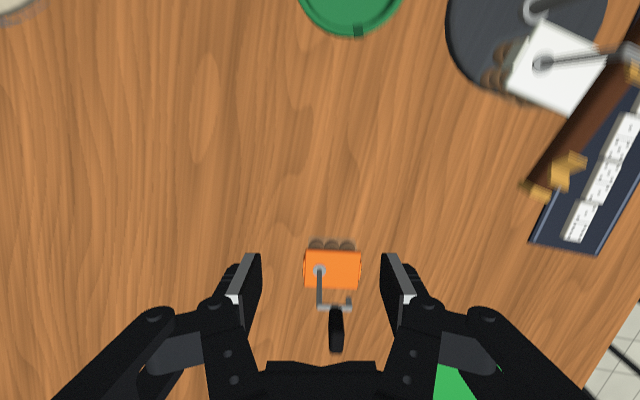

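```bash
python3 -m crank '[[[-3,0.3,0,1],[-7,0.7,0,3],[-10,1.0,0,4.3],[-11.2,1.16,0,4.3],[-11.2,1.16,0,4.3]]]' 50; python3 - <<'E'
from h import *
go(.440,-.305,.206,97.6)
KE=P('wrist');im=cams.get_image('wrist');cv2.imwrite('pics/w2.png',im[:,:,::-1])
print(proj('wrist',[.44,-.305,.167],KE),proj('wrist',[.44,-.305,.131],KE))
E
```

```text
time_s: 3.42
tcp_pos: [0.4406, -0.3108, 0.206]
tool_rot: [3.141, 0.002, 1.697]
ft_force: [1.3, 0.5, 0.3]
opening: 0.5
t 3.425 tcp [ 0.4406 -0.3108  0.206 ] rpy [1.7999e+02 1.3000e-01 9.7240e+01] F [1.35 0.52 0.34] op 0.5
shift cm [ 0.59  0.01 -0.  ] turn -0.4
[319.32149961 209.66318953] [319.44992497 194.57674831]
```

View pics/w2.png

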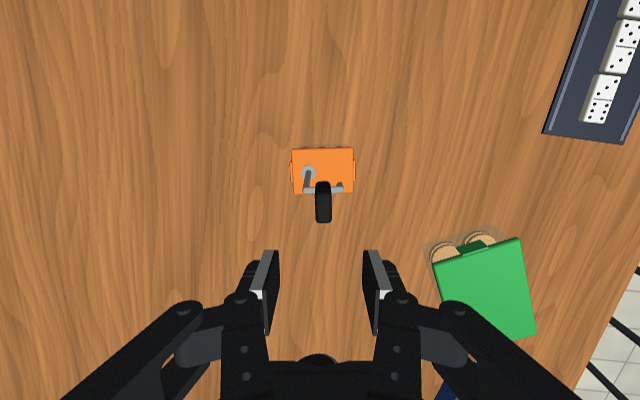

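```bash
python3 -m crank '[[[0.6,0,0,-0.4],[0.6,0,0,-0.4],[0.6,0,0,-0.4]]]' 50; python3 - <<'E'
from h import *
go(.440,-.305,.206,97.6)
KE=P('wrist');im=cams.get_image('wrist');cv2.imwrite('pics/w3.png',im[:,:,::-1]);crop('w',im,260,130,130,100,6,'w3c.png')
print(proj('wrist',[.44,-.305,.167],KE),proj('wrist',[.44,-.305,.131],KE),proj('wrist',[.4393,-.3034,.05],KE))
from h import *
K,E=KE
ex=np.array([np.cos(np.radians(7.6)),np.sin(np.radians(7.6)),0]);ey=np.array([-ex[1],ex[0],0])
for z in(.167,.131):
  print(z,[proj('wrist',np.array([.44,-.305,z])+a*.006*ex+b*.012*ey,KE).round().tolist() for a in(-1,1) for b in (-1,1)])
E
```

```text
time_s: 3.85
tcp_pos: [0.4399, -0.304, 0.2064]
tool_rot: [3.141, 0.003, 1.705]
ft_force: [0.4, -0.2, 0.6]
opening: 0.498
t 3.85 tcp [ 0.4399 -0.304   0.2064] rpy [1.7998e+02 1.4000e-01 9.7700e+01] F [ 0.4  -0.18  0.58] op 0.498
shift cm [-0.1  -0.    0.04] turn 0.1
[319.16622584 218.48024377] [319.30267462 202.35508593] [319.06090132 176.64299296]
0.167 [[311.0, 234.0], [311.0, 203.0], [327.0, 234.0], [328.0, 203.0]]
0.131 [[312.0, 216.0], [312.0, 188.0], [326.0, 216.0], [327.0, 188.0]]
```

View pics/w3c.png

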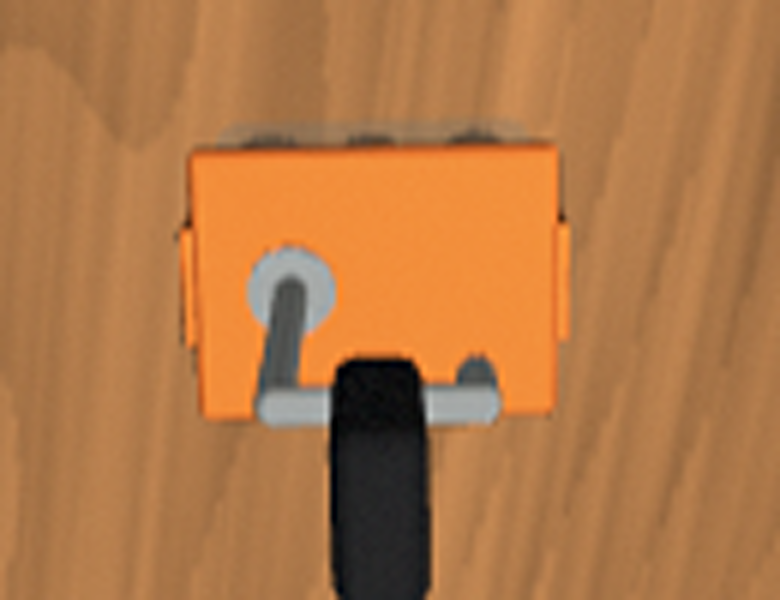

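```bash
python3 -m crank '[[[-0.1,0.2,1.5,-0.6],[-0.1,0.2,3.5,-0.6],[-0.1,0.2,5.5,-0.6],[-0.1,0.2,7,-0.6],[-0.1,0.2,7.6,-0.6],[-0.1,0.2,7.6,-0.6],[-0.1,0.2,7.6,-0.6]]]' 50; python3 - <<'E'
from h import *
go(.442,-.305,.130,98.2)
im=cams.get_image('wrist');crop('w',im,160,130,320,250,2.4,'w4.png')
im=cams.get_image('side');crop('w',im,340,120,110,90,6,'s4.png')
E
```

```text
time_s: 4.78
tcp_pos: [0.4423, -0.3053, 0.1309]
tool_rot: [3.141, 0.004, 1.715]
ft_force: [-0.6, -0.3, 0.5]
opening: 0.501
t 4.775 tcp [ 0.4423 -0.3053  0.1309] rpy [179.94   0.2   98.29] F [-0.63 -0.26  0.49] op 0.501
shift cm [ 0.03 -0.02  0.09] turn 0.1
```

View pics/w4.png

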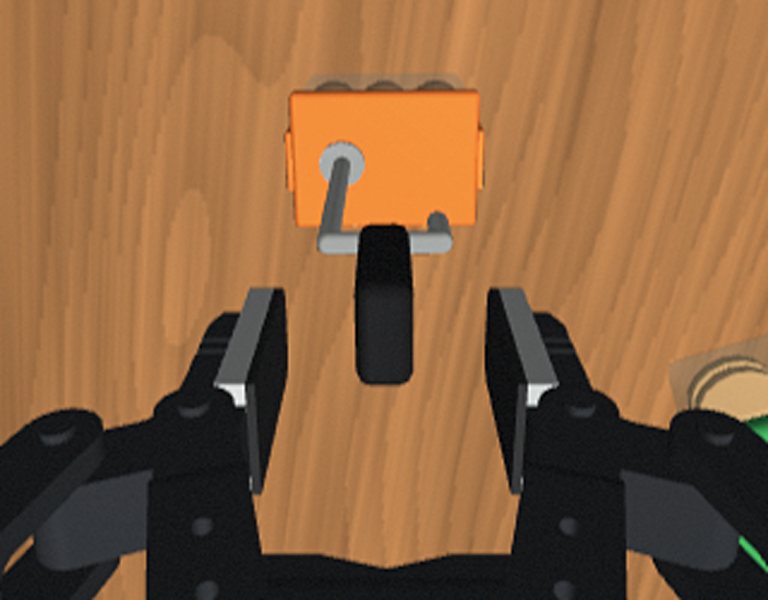

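View pics/s4.png

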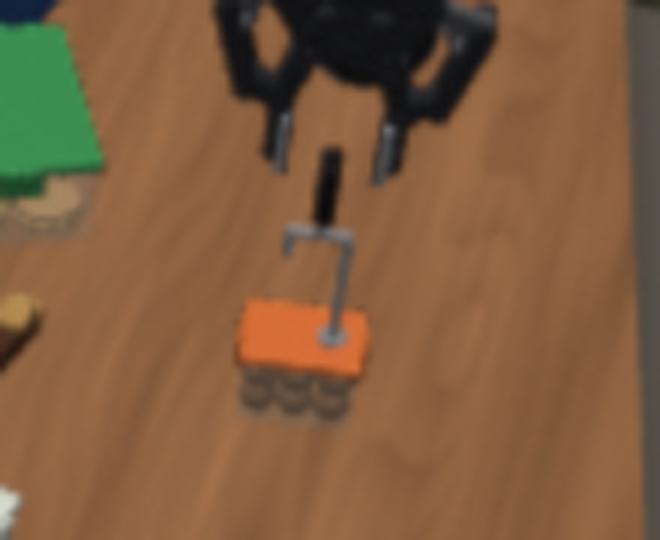

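```bash
python3 - <<'E'
from h import *
s=manip.sense();R=Ro.from_euler('xyz',s['tool_rot']).as_matrix();p=s['tcp_pos']
for dz in(0,-.007,-.014,-.02,-.03):
  for c in('wrist','side'):
    q=[proj(c,p+R@np.array([a*.011,b*.0213,dz])) for a in(1,-1) for b in(-1,1)]
    q=[((x-([160,130] if c=='wrist' else [340,120]))*(2.4 if c=='wrist' else 6)).round().tolist() for x in q];print(dz,c,q)
t=[.442,-.305]
for z in(.131,.149,.167):print(z,((proj('wrist',t+[z])-[160,130])*2.4).round(),((proj('side',t+[z])-[340,120])*6).round())
E
```

```text
0 wrist [[294.0, 226.0], [469.0, 226.0], [297.0, 307.0], [466.0, 307.0]]
0 side [[359.0, 225.0], [275.0, 215.0], [362.0, 199.0], [279.0, 188.0]]
-0.007 wrist [[290.0, 238.0], [472.0, 238.0], [294.0, 321.0], [469.0, 321.0]]
-0.007 side [[361.0, 215.0], [277.0, 204.0], [364.0, 188.0], [281.0, 177.0]]
-0.014 wrist [[287.0, 250.0], [476.0, 250.0], [291.0, 336.0], [472.0, 336.0]]
-0.014 side [[363.0, 204.0], [278.0, 193.0], [366.0, 177.0], [283.0, 167.0]]
-0.02 wrist [[283.0, 262.0], [479.0, 262.0], [287.0, 350.0], [475.0, 350.0]]
-0.02 side [[364.0, 195.0], [280.0, 184.0], [368.0, 168.0], [284.0, 157.0]]
-0.03 wrist [[277.0, 283.0], [485.0, 283.0], [282.0, 375.0], [480.0, 375.0]]
-0.03 side [[367.0, 179.0], [282.0, 168.0], [370.0, 152.0], [286.0, 142.0]]
0.131 [381. 267.] [319. 207.]
0.149 [380. 302.] [324. 179.]
0.167 [380. 345.] [328. 151.]
```

```bash
python3 -m crank '[[[0,0,0.05,0],[0,0,0.05,0],[0,0,0.05,0],[0,0,0.05,0]]]' 22 30; python3 - <<'E'
from h import *
go(.442,-.305,.130,98.2)
im=cams.get_image('wrist');crop('w',im,160,130,320,250,2.4,'w5.png')
im=cams.get_image('side');crop('w',im,340,120,110,90,6,'s5.png')
E
```

```text
time_s: 5.38
tcp_pos: [0.4422, -0.3052, 0.1304]
tool_rot: [3.141, 0.003, 1.715]
ft_force: [-0.2, -0.3, -0.4]
opening: 0.218
t 5.375 tcp [ 0.4422 -0.3052  0.1304] rpy [179.95   0.2   98.28] F [-0.18 -0.27 -0.35] op 0.218
shift cm [ 0.03 -0.02  0.04] turn 0.1
```

View pics/w5.png

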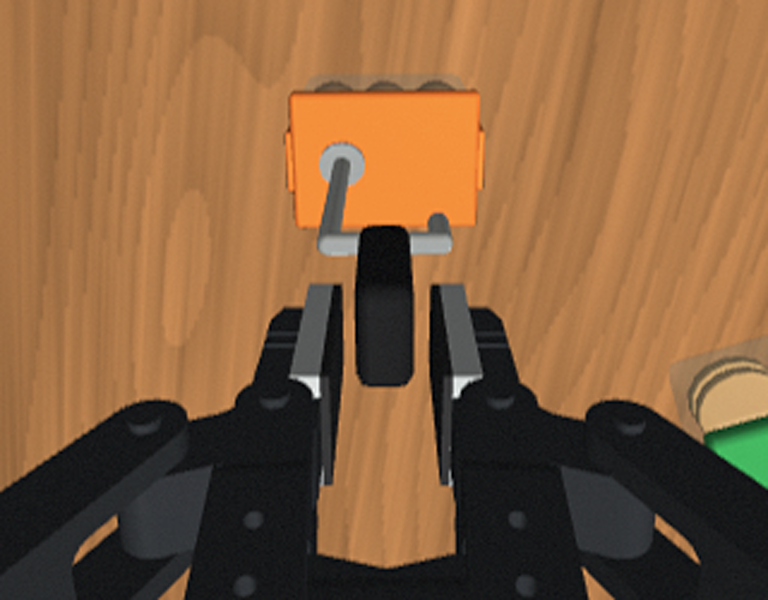

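View pics/s5.png

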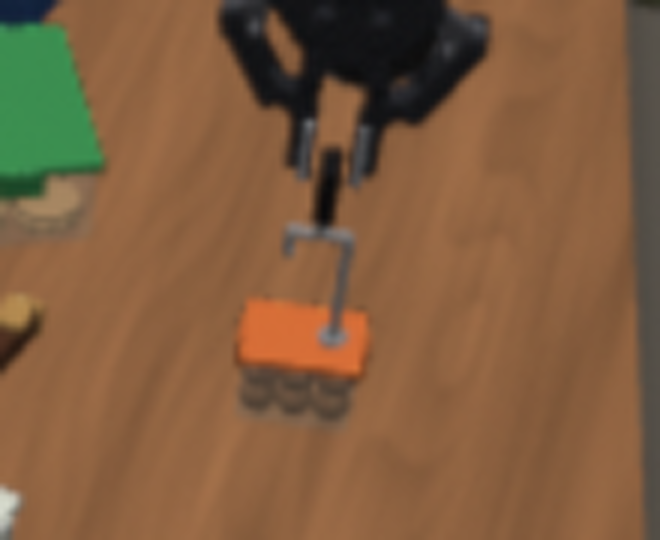

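```bash
python3 -m crank '[[[0,0,0.3,0],[0,0,0.6,0],[0,0,0.8,0],[0,0,0.8,0]]]' 22 30; python3 - <<'E'
from h import *
go(.442,-.305,.130,98.2)
im=cams.get_image('wrist');crop('w',im,240,180,140,110,5.5,'w6.png')
im=cams.get_image('side');crop('w',im,360,120,80,60,10,'s6.png')
E
```

```text
time_s: 5.98
tcp_pos: [0.4422, -0.3052, 0.1222]
tool_rot: [3.141, 0.003, 1.715]
ft_force: [-0.7, -0.5, 0.7]
opening: 0.218
t 5.975 tcp [ 0.4422 -0.3052  0.1222] rpy [1.7996e+02 1.7000e-01 9.8280e+01] F [-0.71 -0.52  0.66] op 0.218
shift cm [ 0.02 -0.01 -0.78] turn 0.1
```

View pics/w6.png

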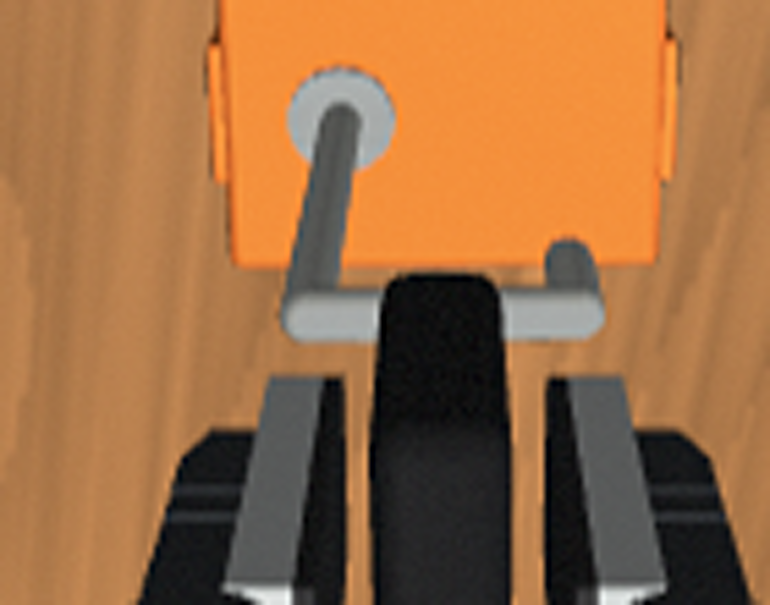

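View pics/s6.png

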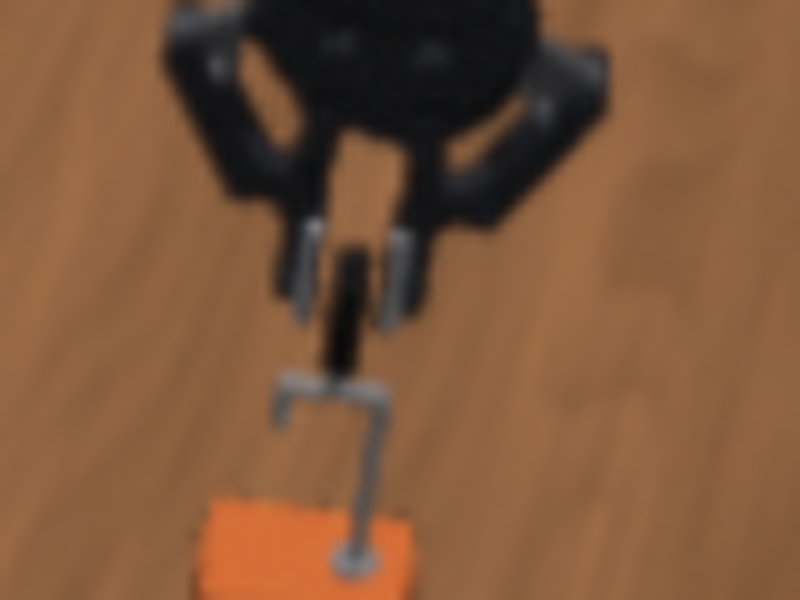

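```bash
python3 -m crank '[[[0.2,0,0.3,0],[0.2,0,0.6,0],[0.2,0,0.9,0],[0.2,0,0.9,0]]]' 22 30; python3 - <<'E'
from h import *
go(.442,-.305,.130,98.2)
im=cams.get_image('wrist');crop('w',im,240,180,140,110,5.5,'w7.png')
im=cams.get_image('side');crop('w',im,360,120,80,60,10,'s7.png')
E
```

```text
time_s: 6.58
tcp_pos: [0.4419, -0.3033, 0.1131]
tool_rot: [3.141, 0.003, 1.715]
ft_force: [0.7, 1.0, 0.9]
opening: 0.224
t 6.575 tcp [ 0.4419 -0.3033  0.1131] rpy [1.7996e+02 1.7000e-01 9.8280e+01] F [0.69 1.03 0.9 ] op 0.224
shift cm [-0.18 -0.01 -1.69] turn 0.1
```

View pics/w7.png

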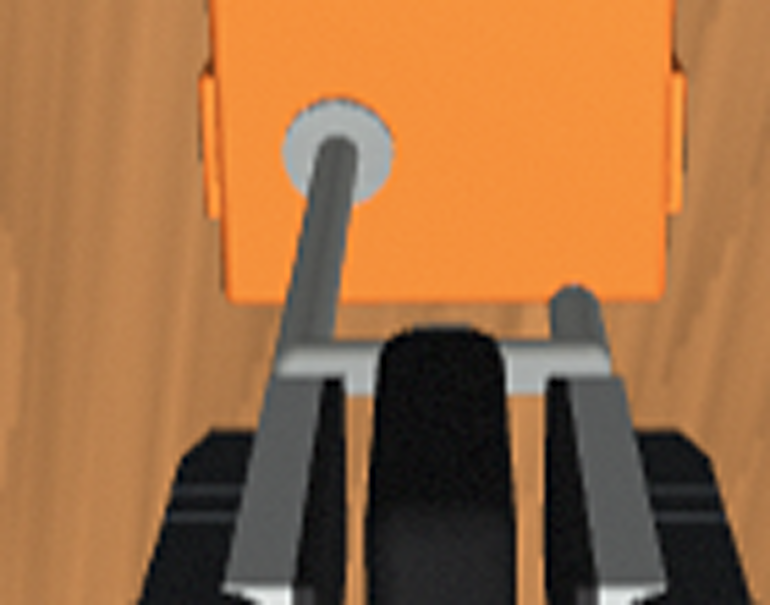

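View pics/s7.png

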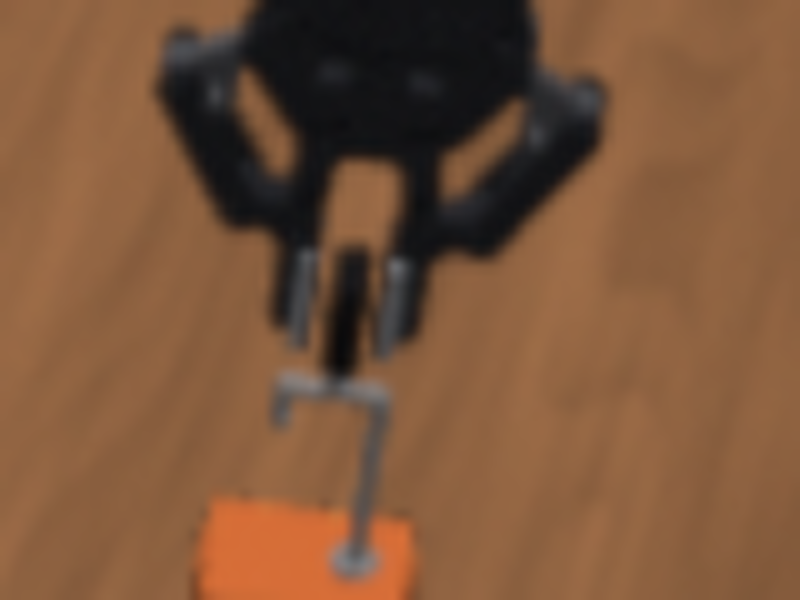

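```bash
python3 -m crank '[[[0,0,0,0],[0,0,0,0],[0,0,0,0],[0,0,0,0],[0,0,0,0]]]' 0 60; python3 -c "
from h import *
go(.442,-.305,.130,98.2)"; python3 -m crank '[[[0,0,-0.3,0],[0,0,-1,0],[0,0,-1.5,0],[0,0,-1.5,0],[0,0,-1.5,0]]]'; python3 - <<'E'
from h import *
go(.442,-.305,.130,98.2)
im=cams.get_image('wrist');crop('w',im,240,180,140,110,5.5,'w8.png')
im=cams.get_image('side');crop('w',im,350,110,90,70,9,'s8.png')
print(manip.sense()['ft_force'])
E
```

```text
time_s: 7.3
tcp_pos: [0.442, -0.3035, 0.1135]
tool_rot: [3.141, 0.004, 1.715]
ft_force: [0.2, -0.6, 3.0]
opening: 0.125
t 7.3 tcp [ 0.442  -0.3035  0.1135] rpy [179.94   0.21  98.28] F [ 0.23 -0.6   2.99] op 0.125
shift cm [-0.16 -0.02 -1.65] turn 0.1
time_s: 7.92
tcp_pos: [0.4419, -0.3033, 0.1284]
tool_rot: [3.141, 0.003, 1.715]
ft_force: [-0.2, 0.1, -3.0]
opening: 0.132
t 7.925 tcp [ 0.4419 -0.3033  0.1284] rpy [179.95   0.2   98.28] F [-0.18  0.06 -2.96] op 0.132
shift cm [-0.17 -0.02 -0.16] turn 0.1
[-0.60144475  1.32810133 -1.8070098 ]
```

View pics/w8.png

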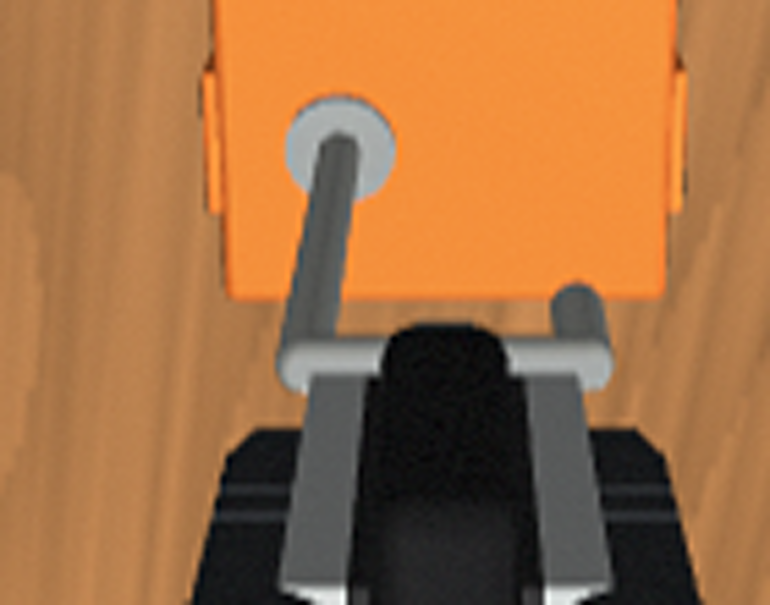

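View pics/s8.png

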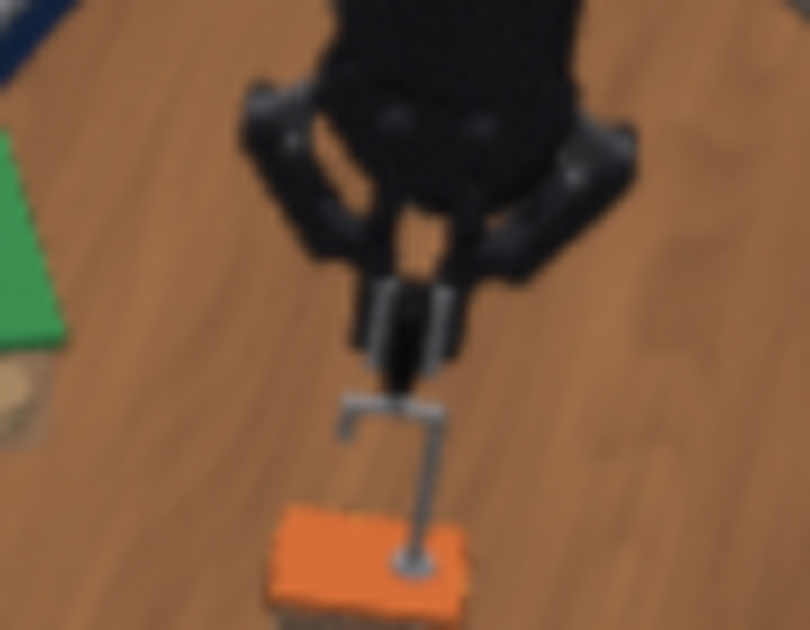

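```bash
python3 -m crank '[[[0,0,-1.5,0],[0,0,-4,0],[0,0,-7,0],[0,0,-9.5,0],[0,0,-10.6,0],[0,0,-10.6,0],[0,0,-10.6,0]]]'; python3 -c "
from h import *
F=[]
for i in range(8):
  cams.get_image('side');F.append(manip.sense()['ft_force'])
print(np.mean(F,0),np.std(F,0))
go(.44,.05,.236,80.9)
go(.538,.158,.236,80.9)"
```

```text
time_s: 8.9
tcp_pos: [0.4415, -0.3027, 0.2334]
tool_rot: [-3.141, 0.002, 1.715]
ft_force: [-0.1, 0.0, -3.2]
opening: 0.132
[ 0.31532703  0.1514506  -2.69288644] [0.25888495 0.66491366 0.71107671]
t 9.3 tcp [ 0.4418 -0.3029  0.2342] rpy [179.96   0.18  98.28] F [-0.15  0.65 -2.69] op 0.133
shift cm [34.95  4.91 -0.29] turn 17.4
t 9.3 tcp [ 0.4418 -0.3029  0.2342] rpy [179.96   0.18  98.28] F [-0.15  0.65 -2.69] op 0.133
shift cm [44.23 16.16 -0.31] turn 17.4
```

```bash
python3 -m crank '[[[1.5,0.2,0,0],[4,0.6,0,1],[8,1.1,-0.2,3],[12,1.7,-0.2,5],[16.5,2.3,-0.2,7],[21,3,-0.2,9],[25.5,3.6,-0.2,11],[30,4.5,-0.2,13],[34,6,-0.2,15],[37.5,8,-0.2,17.4],[40.5,10.5,-0.2,17.4],[42.5,13,-0.2,17.4]]]'; python3 -c "
from h import *
go(.538,.158,.236,80.9)"; 
```

```text
time_s: 10.8
tcp_pos: [0.5089, 0.1386, 0.2352]
tool_rot: [3.14, 0.002, 1.413]
ft_force: [0.9, -1.0, -2.4]
opening: 0.127
t 10.8 tcp [0.5089 0.1386 0.2352] rpy [1.799e+02 1.400e-01 8.097e+01] F [ 0.9  -0.97 -2.41] op 0.127
shift cm [ 2.37  2.57 -0.08] turn 0.1
```

```bash
python3 -m crank '[[[1,1,0,0],[2,2,0,0],[2.4,2.4,0,0],[2.4,2.4,0,0],[2.4,2.4,0,0],[2.4,2.4,0,0]]]'; python3 - <<'E'
from h import *
go(.538,.158,.236,80.9)
for c in('side','top','wrist'):
    KE=P(c);im=cams.get_image(c)
    if c=='wrist': cv2.imwrite('pics/w9.png',im[:,:,::-1]);np.save('KEw.npy',KE[1])
    if c=='side': crop(c,im,240,140,120,100,7,'s9.png')
    if c=='top': crop(c,im,230,140,160,110,5,'t9.png')
E
```

```text
time_s: 11.55
tcp_pos: [0.5361, 0.1583, 0.2353]
tool_rot: [3.14, 0.003, 1.413]
ft_force: [-0.2, -0.1, -3.0]
opening: 0.131
t 11.55 tcp [0.5361 0.1583 0.2353] rpy [1.799e+02 1.400e-01 8.096e+01] F [-0.18 -0.11 -3.02] op 0.131
shift cm [-0.    0.19 -0.07] turn 0.1
```

View pics/w9.png

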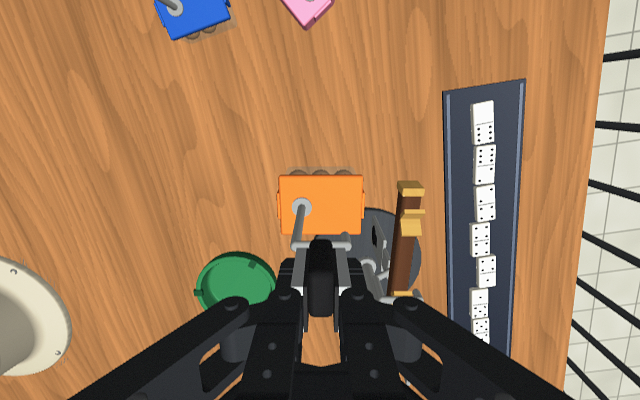

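View pics/s9.png

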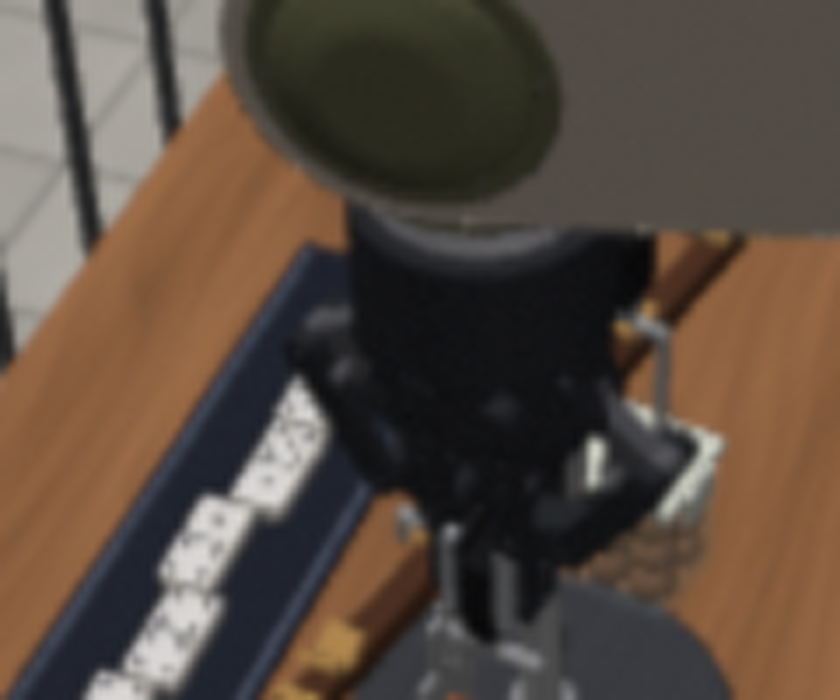

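View pics/t9.png

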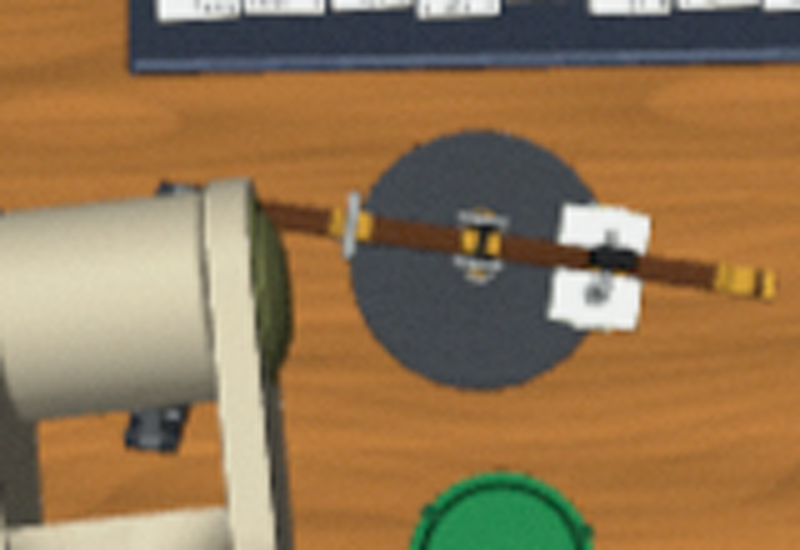

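```bash
python3 - <<'E'
from h import *
im=cv2.imread('pics/w9.png')[:,:,::-1];crop('w',im,270,160,170,130,4.7,'w9c.png')
K=P('wrist')[0];KE=(K,np.load('KEw.npy'))
lean=.105;th=np.radians(-9.1)
Rz=np.array([[np.cos(th),-np.sin(th),0],[np.sin(th),np.cos(th),0],[0,0,1]])
def bar(x,y,z):
    return np.array([.575,.0105,.188])+Rz@np.array([x,y*np.cos(lean)-z*np.sin(lean),y*np.sin(lean)+z*np.cos(lean)])
for n,q in dict(saddle=(0,.14,0),rimA=(0,.1485,.004),rimB=(0,.1315,.004),vbot=(0,.14,-.004),end=(0,.16,-.005),inner=(0,.07,0)).items():
    X=bar(*q);print(n,X.round(4),((proj('wrist',X,KE)-[270,160])*4.7).round())
s=manip.sense();print('rod pred',((proj('wrist',s['tcp_pos']+[0,0,.0045],KE)-[270,160])*4.7).round())
R=Ro.from_euler('xyz',s['tool_rot']).as_matrix()
for a in(-.015,.015):print(((proj('wrist',s['tcp_pos']+[0,0,.0045]+R@[0,a,0],KE)-[270,160])*4.7).round())
E
```

```text
saddle [0.597  0.148  0.2027] [645. 292.]
rimA [0.5983 0.1559 0.2075] [660. 253.]
rimB [0.5956 0.1392 0.2058] [645. 355.]
vbot [0.5971 0.1484 0.1987] [639. 279.]
end [0.6002 0.1681 0.1998] [653. 154.]
inner [0.586  0.0792 0.1953] [596. 659.]
rod pred [229. 400.]
[108. 400.]
[350. 400.]
```

View pics/w9c.png

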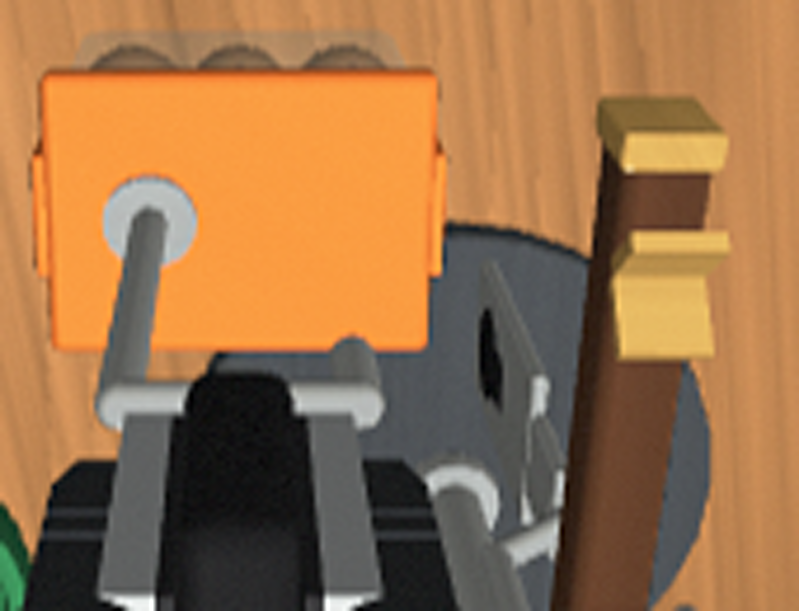

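```bash
python3 - <<'E'
from h import *
K=P('wrist')[0];KE=(K,np.load('KEw.npy'))
px=lambda U,V:(np.array([U,V])+.5)/4.7-.5+[270,160]
s=manip.sense();p=s['tcp_pos'];print(p)
rod=atz('w',px(242,402),p[2]+.0045,KE);print('rod',rod,'minus tcp',rod-p)
a=atz('w',px(675,236),.2075,KE);b=atz('w',px(664,356),.2058,KE);v=atz('w',px(664,273),.1987,KE);e=atz('w',px(673,170),.203,KE)
print(a,b,(a+b)/2,v,e)
R=Ro.from_euler('xyz',s['tool_rot']).as_matrix()
for q in((a+b)/2,v):print('needed tool xyz cm',(R.T@(q-rod)*100).round(2))
E
```

```text
[0.53629092 0.15839764 0.2352202 ]
rod [0.53767473 0.15816967 0.2397202 ] minus tcp [ 0.00138381 -0.00022797  0.0045    ]
[0.60037968 0.15840981 0.2075    ] [0.59805541 0.13900441 0.2058    ] [0.59921754 0.14870711 0.20665   ] [0.60067863 0.14910676 0.1987    ] [0.60188862 0.16672569 0.203     ]
needed tool xyz cm [0.04 6.22 3.32]
needed tool xyz cm [0.1  6.36 4.11]
```

```bash
python3 -m crank '[[[0,0.4,0.2,0],[0.05,1.2,0.2,0],[0.05,2.2,0.2,0],[0.05,3.2,0.2,0],[0.05,4.2,0.2,0],[0.05,5.2,0.2,0],[0.05,5.9,0.2,0],[0.05,6.2,0.2,0],[0.05,6.25,0.2,0],[0.05,6.25,0.2,0],[0.05,6.25,0.2,0]]]'; python3 - <<'E'
from h import *
go(.598,.1485,.2335,80.9)
KE=P('wrist');im=cams.get_image('wrist');np.save('KEw.npy',KE[1]);crop('w',im,270,160,120,95,6.5,'w10.png')
im=cams.get_image('side');crop('w',im,240,170,100,80,8,'s10.png')
E
```

```text
time_s: 13.08
tcp_pos: [0.5979, 0.1491, 0.2335]
tool_rot: [3.14, 0.002, 1.413]
ft_force: [-0.2, 0.0, -3.1]
opening: 0.128
t 13.075 tcp [0.5979 0.1491 0.2335] rpy [1.7989e+02 1.4000e-01 8.0970e+01] F [-0.21  0.05 -3.09] op 0.128
shift cm [-0.06  0.02 -0.  ] turn 0.1
```

View pics/w10.png

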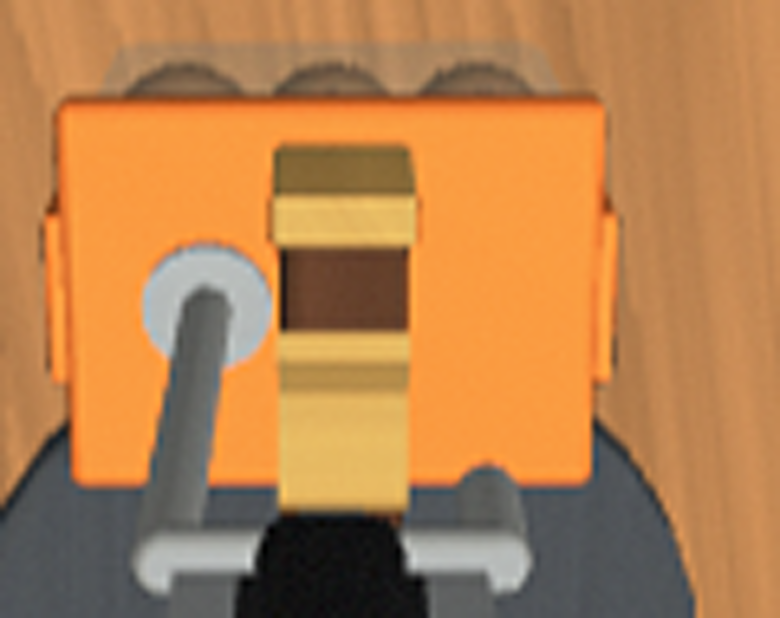

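View pics/s10.png

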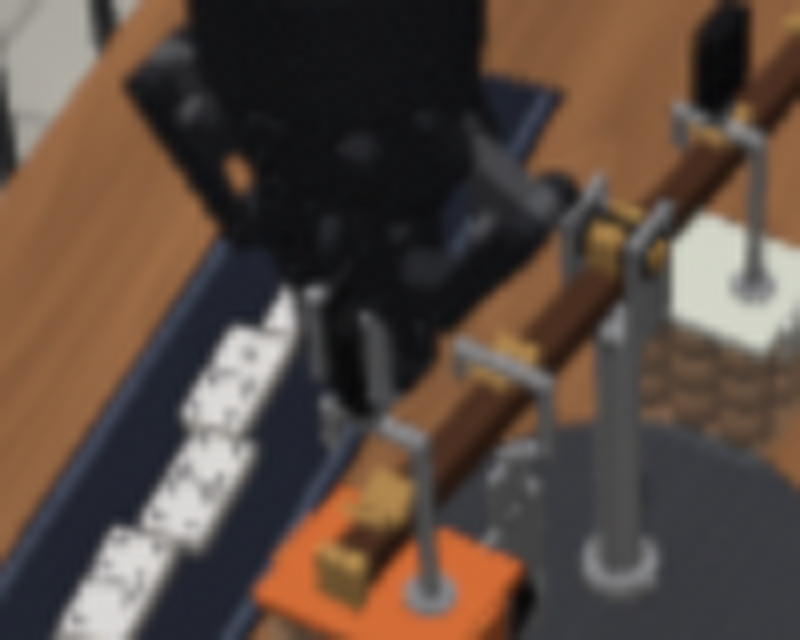

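```bash
python3 - <<'E'
from h import *
K=P('wrist')[0];KE=(K,np.load('KEw.npy'))
px=lambda U,V:(np.array([U,V])+.5)/6.5-.5+[270,160]
s=manip.sense();p=s['tcp_pos']
rod=atz('w',px(332,550),p[2]+.0045,KE);print('rod',rod,rod-p)
R=Ro.from_euler('xyz',s['tool_rot']).as_matrix()
a=atz('w',px(345,333),.2075,KE);b=atz('w',px(345,510),.2058,KE);v=atz('w',px(345,390),.1987,KE)
for q in (a,b,(a+b)/2,v):print(q.round(4),(R.T@(q-rod)*100).round(2),(R.T@(q-p)*100).round(2))
E
```

```text
rod [0.59921226 0.14958803 0.23793524] [0.00124781 0.00046883 0.0045    ]
[0.6021 0.1587 0.2075] [0.95 0.14 3.04] [1.01 0.25 2.59]
[0.5989 0.1382 0.2058] [-1.12  0.14  3.22] [-1.05  0.26  2.77]
[0.6005 0.1485 0.2066] [-0.08  0.14  3.13] [-0.02  0.26  2.68]
[0.6007 0.149  0.1987] [-0.03  0.15  3.92] [0.04 0.26 3.47]
```

```bash
python3 -m crank '[[[-0.05,0.1,0.3,0],[-0.05,0.1,0.8,0],[-0.05,0.1,1.3,0],[-0.05,0.1,1.8,0],[-0.05,0.1,2.2,0],[-0.05,0.1,2.5,0],[-0.05,0.1,2.7,0],[-0.05,0.1,2.8,0],[-0.05,0.1,2.8,0]]]'; python3 - <<'E'
from h import *
go(.598,.1485,.2335,80.9)
im=cams.get_image('wrist');crop('w',im,270,160,120,95,6.5,'w11.png')
im=cams.get_image('side');crop('w',im,240,170,100,80,8,'s11.png')
E
```

```text
time_s: 14.3
tcp_pos: [0.599, 0.1484, 0.2055]
tool_rot: [3.14, 0.002, 1.413]
ft_force: [-0.2, 0.6, -2.0]
opening: 0.129
t 14.3 tcp [0.599  0.1484 0.2055] rpy [1.7989e+02 1.4000e-01 8.0960e+01] F [-0.23  0.64 -2.01] op 0.129
shift cm [-0.01 -0.09 -2.8 ] turn 0.1
```

View pics/w11.png

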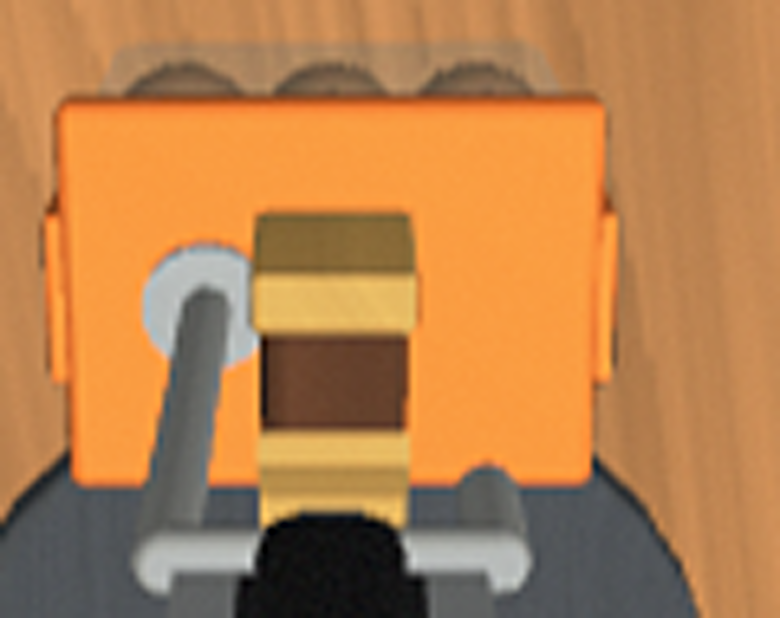

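View pics/s11.png

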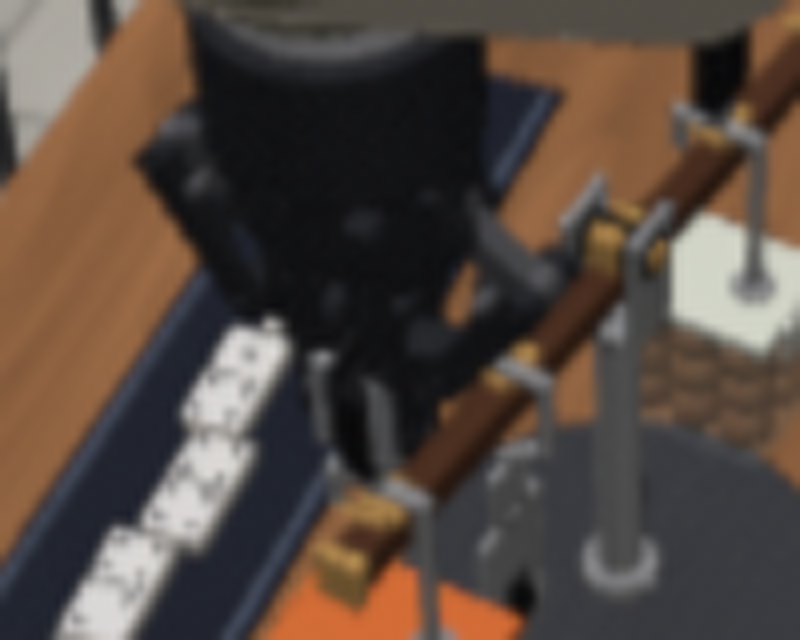

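```bash
cat > f.py <<'E'
from h import *
F=[]
for i in range(6):
  cams.get_image('side');F.append(manip.sense()['ft_force'])
print('F',np.mean(F,0).round(2),np.std(F,0).round(2))
E
python3 -m crank '[[[0,0,0.2,0],[0,0,0.4,0],[0,0,0.6,0],[0,0,0.8,0],[0,0,1,0],[0,0,1.2,0],[0,0,1.4,0],[0,0,1.6,0],[0,0,1.6,0]]]'; python3 f.py
```

```text
time_s: 15.52
tcp_pos: [0.599, 0.1485, 0.1895]
tool_rot: [3.139, 0.002, 1.413]
ft_force: [0.5, -0.1, -2.0]
opening: 0.129
F [ 0.31  1.18 -1.65] [0.37 0.46 0.56]
```

```bash
python3 -m crank '[[[0,0,0.15,0],[0,0,0.3,0],[0,0,0.45,0],[0,0,0.6,0],[0,0,0.75,0],[0,0,0.9,0],[0,0,1.0,0],[0,0,1.0,0]]]'; python3 f.py; python3 - <<'E'
from h import *
im=cams.get_image('wrist');crop('w',im,270,160,120,95,6.5,'w12.png')
im=cams.get_image('side');crop('w',im,240,170,100,80,8,'s12.png')
E
```

```text
time_s: 16.82
tcp_pos: [0.599, 0.1484, 0.1796]
tool_rot: [3.139, 0.002, 1.413]
ft_force: [0.9, 0.8, -1.1]
opening: 0.127
F [-0.32  1.33 -0.93] [0.5  0.45 0.53]
```

View pics/w12.png

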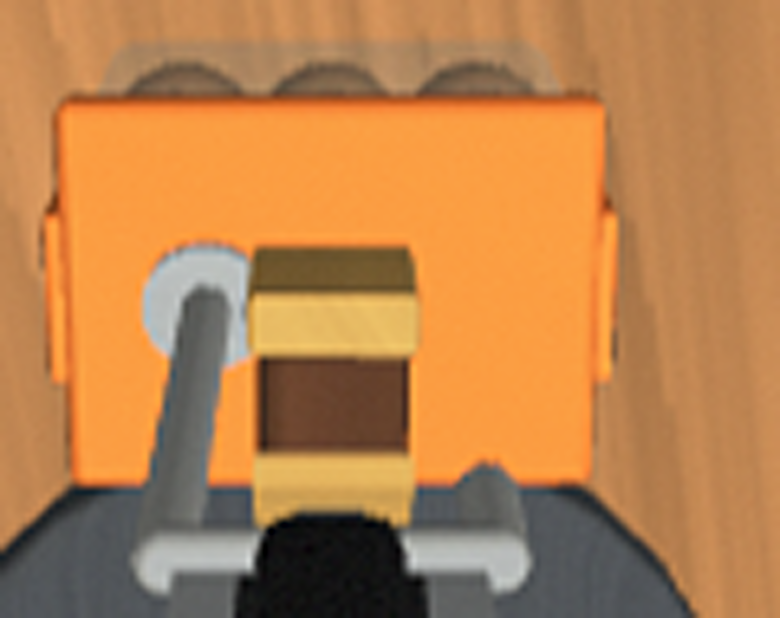

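View pics/s12.png

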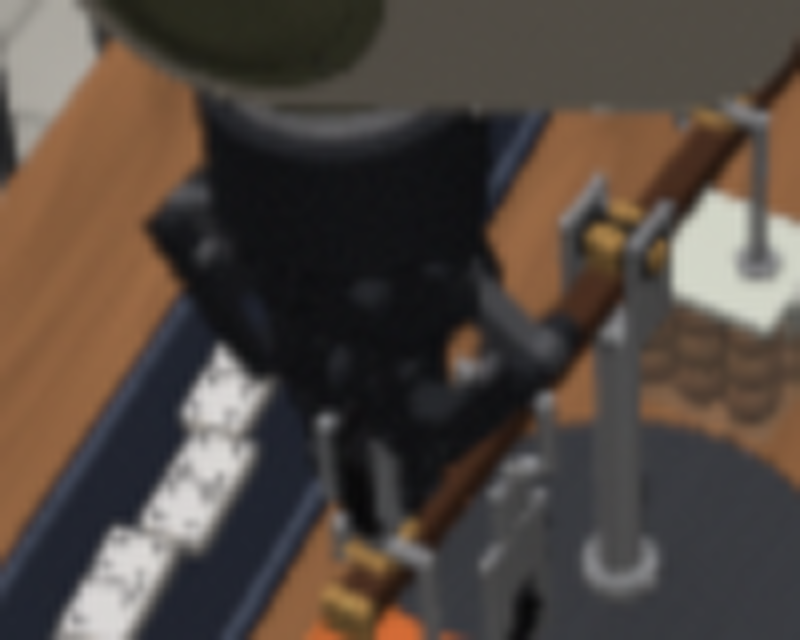

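```bash
python3 -m crank '[[[0.1,0,0.1,0],[0.15,0,0.2,0],[0.15,0,0.3,0],[0.15,0,0.4,0],[0.15,0,0.5,0],[0.15,0,0.6,0],[0.15,0,0.7,0],[0.15,0,0.7,0]]]'; python3 f.py;python3 f.py
```

```text
time_s: 18.23
tcp_pos: [0.5992, 0.1486, 0.1726]
tool_rot: [3.14, 0.005, 1.413]
ft_force: [-2.5, -6.3, 0.2]
opening: 0.127
F [-1.96 -5.82  0.38] [0.29 0.46 0.26]
F [-1.89 -6.23  0.3 ] [0.31 0.42 0.38]
```

```bash
python3 -m crank '[[[0,0,0,0],[0,0,0,0]]]'; python3 f.py; python3 - <<'E'
from h import *
go(.599,.1486,.1726,80.9)
im=cams.get_image('wrist');crop('w',im,270,160,120,95,6.5,'w13.png')
im=cams.get_image('side');crop('w',im,240,170,100,80,8,'s13.png')
E
```

```text
time_s: 19.08
tcp_pos: [0.5992, 0.1484, 0.1726]
tool_rot: [3.14, 0.005, 1.413]
ft_force: [-1.3, -2.7, 0.7]
opening: 0.131
F [-1.24 -3.05  0.14] [0.46 0.28 0.24]
t 19.375 tcp [0.5992 0.1485 0.1727] rpy [179.88   0.28  80.94] F [-0.86 -3.43  0.18] op 0.13
shift cm [ 0.01 -0.02  0.01] turn 0.0
```

View pics/w13.png

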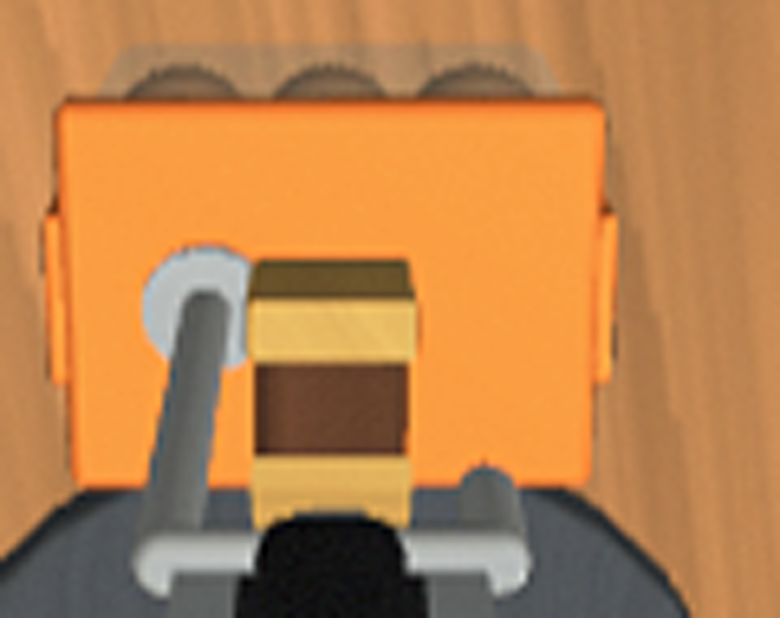

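View pics/s13.png

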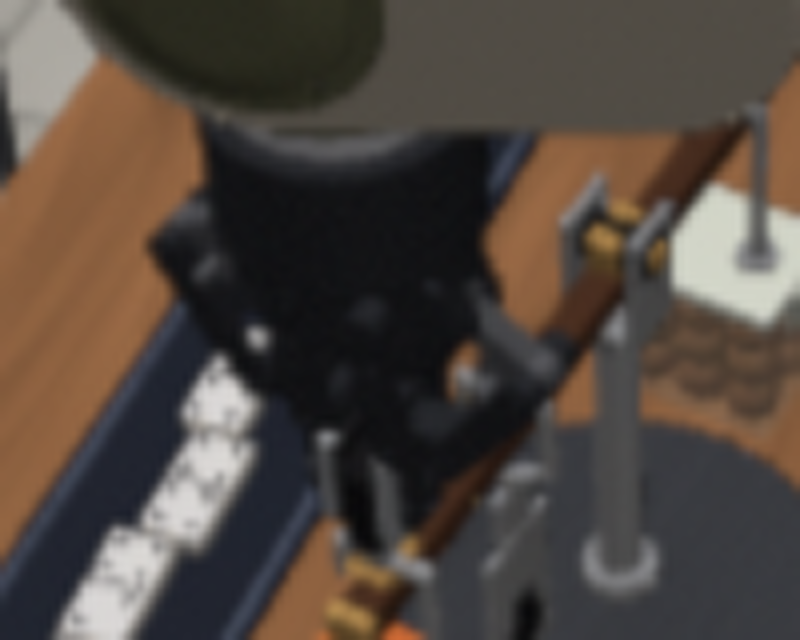

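```bash
python3 -m crank '[[[-0.03,-0.03,0,0],[-0.06,-0.04,0,0],[-0.06,-0.04,0,0]]]'; python3 f.py;python3 -c "
from h import *
go(.599,.1486,.1726,80.9)"
```

```text
time_s: 19.85
tcp_pos: [0.599, 0.1483, 0.1728]
tool_rot: [3.139, 0.004, 1.413]
ft_force: [2.5, -0.4, 0.4]
opening: 0.128
F [ 2.31  1.31 -0.63] [0.13 0.44 0.61]
t 20.15 tcp [0.5989 0.1482 0.1727] rpy [179.86   0.25  80.94] F [ 2.48  1.16 -0.2 ] op 0.13
shift cm [0.04 0.01 0.01] turn 0.0
```

```bash
python3 -m crank '[[[0.02,0.02,0.1,0],[0.02,0.03,0.2,0],[0.02,0.03,0.3,0],[0.02,0.03,0.4,0],[0.02,0.03,0.5,0],[0.02,0.03,0.5,0],[0.02,0.03,0.5,0]]]'; python3 f.py;python3 -c "
from h import *
go(.599,.1486,.1726,80.9)"
```

```text
time_s: 21.02
tcp_pos: [0.599, 0.1481, 0.1677]
tool_rot: [3.14, 0.005, 1.413]
ft_force: [-3.0, -4.4, 1.2]
opening: 0.129
F [-2.68 -4.8   1.17] [0.47 0.43 0.44]
t 21.325 tcp [0.599  0.1481 0.1677] rpy [179.89   0.28  80.94] F [-2.63 -5.23  0.67] op 0.127
shift cm [ 0.05 -0.01 -0.49] turn 0.0
```

```bash
python3 -m crank '[[[-0.04,-0.02,-0.1,0],[-0.06,-0.03,-0.2,0],[-0.06,-0.03,-0.2,0],[-0.06,-0.03,-0.2,0]]]'; python3 f.py;python3 -c "
from h import *
go(.599,.1486,.1726,80.9)"
```

```text
time_s: 21.82
tcp_pos: [0.5989, 0.148, 0.1698]
tool_rot: [3.139, 0.004, 1.413]
ft_force: [2.3, 2.1, 0.1]
opening: 0.128
F [ 2.19  3.09 -0.5 ] [0.68 0.55 0.36]
t 22.125 tcp [0.5988 0.1479 0.1698] rpy [179.86   0.24  80.94] F [ 2.21  3.7  -0.6 ] op 0.127
shift cm [ 0.07  0.01 -0.29] turn 0.0
```

```bash
python3 -m crank '[[[0.02,0.01,0.05,0],[0.03,0.015,0.1,0],[0.03,0.015,0.1,0]]]'; python3 f.py;python3 f.py;python3 -c "
from h import *
go(.599,.1486,.1726,80.9)"
```

```text
time_s: 22.5
tcp_pos: [0.5988, 0.148, 0.1686]
tool_rot: [3.14, 0.005, 1.413]
ft_force: [0.7, 1.2, -0.2]
opening: 0.127
F [ 0.18 -0.24  0.23] [0.39 0.43 0.61]
F [-0.51 -0.42 -0.13] [0.47 0.62 0.64]
t 23.1 tcp [0.5989 0.148  0.1687] rpy [179.88   0.26  80.94] F [-1.42 -0.42  0.08] op 0.132
shift cm [ 0.06  0.   -0.39] turn 0.0
```

```bash
python3 -m crank '[[[0,0,0.1,0],[0,0,0.15,0],[0,0,0.15,0]]]' - 25; python3 f.py; python3 f.py
```

```text
time_s: 23.48
tcp_pos: [0.5989, 0.1479, 0.1672]
tool_rot: [3.14, 0.005, 1.413]
ft_force: [-0.7, -1.8, 1.1]
opening: 0.127
F [-0.41 -1.8   0.53] [0.52 0.37 0.4 ]
F [-0.5  -2.78  0.68] [0.54 0.69 0.49]
```

```bash
python3 -m crank '[[[-0.03,0,0,0],[-0.03,0,0,0]]]'; python3 f.py; python3 -m crank '[[[0,0,0,0],[0,0,0,0],[0,0,0,0],[0,0,0,0]]]' 24; python3 - <<'E'
from h import *
go(.599,.1486,.1726,80.9)
im=cams.get_image('wrist');crop('w',im,250,150,140,110,5.5,'w14.png')
im=cams.get_image('side');crop('w',im,240,140,120,100,6.5,'s14.png')
E
```

```text
time_s: 24.32
tcp_pos: [0.5989, 0.1478, 0.1672]
tool_rot: [3.139, 0.004, 1.413]
ft_force: [-0.0, -0.7, -0.1]
opening: 0.13
F [-0.18 -0.68  0.84] [0.31 0.39 0.55]
time_s: 25.12
tcp_pos: [0.5988, 0.1478, 0.1672]
tool_rot: [3.139, 0.004, 1.413]
ft_force: [0.2, -0.9, 0.3]
opening: 0.239
t 25.125 tcp [0.5988 0.1478 0.1672] rpy [179.88   0.25  80.95] F [ 0.24 -0.93  0.33] op 0.239
shift cm [ 0.08  0.   -0.54] turn 0.0
```

View pics/w14.png

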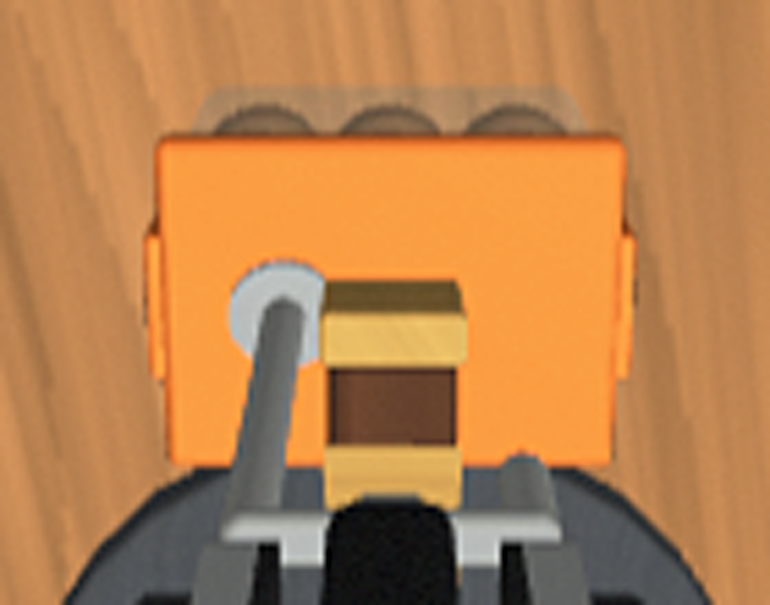

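View pics/s14.png

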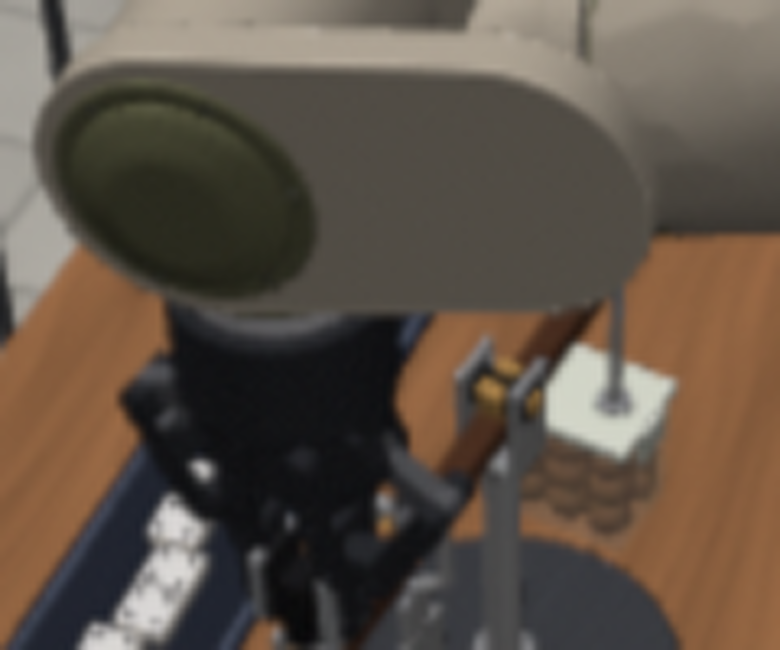

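```bash
python3 -m crank '[[[0,0,-0.5,0],[0,0,-1.5,0],[0,0,-3,0],[0,0,-5,0],[0,0,-7,0],[0,0,-8.5,0],[0,0,-9,0]]]'; python3 - <<'E'
from h import *
go(.435,.3505,.245,98.7)
im=cams.get_image('top');crop('t',im,230,140,160,110,5,'t15.png')
im=cams.get_image('side');crop('w',im,240,120,120,110,6.5,'s15.png')
im=cams.get_image('wrist');cv2.imwrite('pics/w15.png',im[:,:,::-1])
E
```

```text
time_s: 26.1
tcp_pos: [0.599, 0.1483, 0.2585]
tool_rot: [3.138, 0.004, 1.413]
ft_force: [0.8, -0.2, -1.3]
opening: 0.238
t 26.1 tcp [0.599  0.1483 0.2585] rpy [179.78   0.23  80.95] F [ 0.81 -0.18 -1.33] op 0.238
shift cm [ 17.4  -19.38   1.2 ] turn -17.8
```

View pics/s15.png

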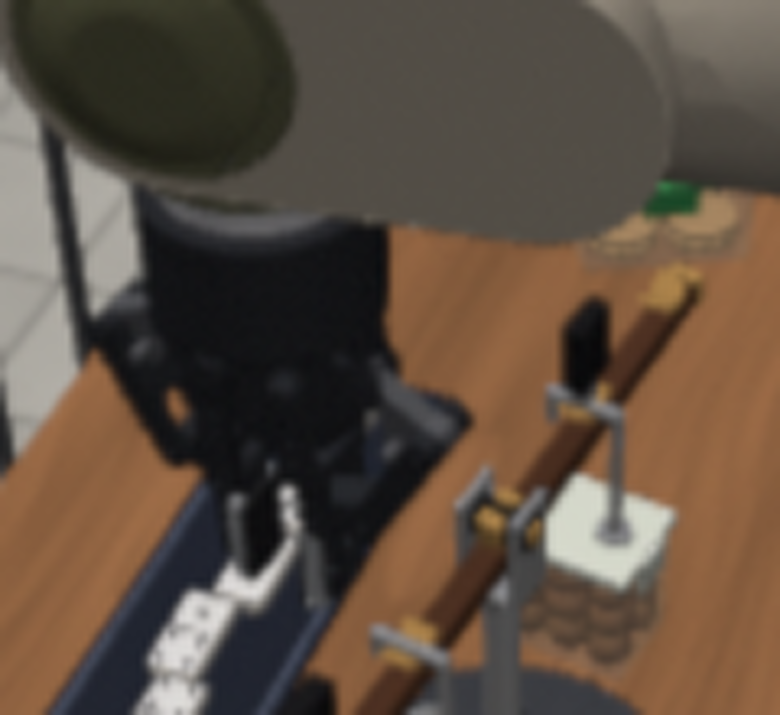

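View pics/w15.png

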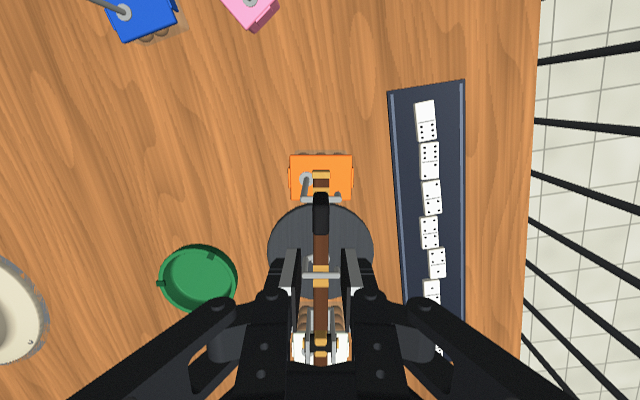

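```bash
python3 -m crank '[[[1,-1.1,0,-1],[3.5,-3.9,0,-3],[6.5,-7.2,0,-6],[9.5,-10.6,0,-9],[12.5,-13.9,0,-12],[15,-16.7,0,-15],[16.8,-18.7,0,-17.8],[17.4,-19.4,1,-17.8],[17.4,-19.4,2.5,-17.8],[17.4,-19.4,3.5,-17.8],[17.4,-19.4,3.5,-17.8],[17.4,-19.4,3.5,-17.8]]]' 40; python3 - <<'E'
from h import *
go(.435,.3505,.2,98.7)
KE=P('wrist');im=cams.get_image('wrist');cv2.imwrite('pics/w16.png',im[:,:,::-1]);crop('w',im,250,130,140,110,5.5,'w16c.png')
ex=np.array([np.cos(np.radians(8.7)),np.sin(np.radians(8.7)),0]);ey=np.array([-ex[1],ex[0],0])
f=lambda X:((proj('wrist',X,KE)-[250,130])*5.5).round().tolist()
c=np.array([.4335,.349,0])
print('lid',[f(c+[0,0,.05]+a*.033*ex+b*.025*ey) for a in(-1,1) for b in(-1,1)])
print('rod',[f(c+[0,0,.118]+a*.015*ex) for a in(-1,1)], 'tab',[f(c+[0,0,z]) for z in(.131,.167)])
E
```

```text
time_s: 27.75
tcp_pos: [0.4349, 0.3501, 0.221]
tool_rot: [3.141, 0.005, 1.723]
ft_force: [0.1, -0.3, -0.6]
opening: 0.399
t 27.75 tcp [0.4349 0.3501 0.221 ] rpy [179.97   0.27  98.69] F [ 0.09 -0.28 -0.56] op 0.399
shift cm [0.05 0.01 2.1 ] turn -0.0
lid [[216.0, 362.0], [208.0, 122.0], [533.0, 362.0], [540.0, 122.0]]
rod [[281.0, 342.0], [463.0, 342.0]] tab [[371.0, 366.0], [369.0, 446.0]]
```

View pics/w16c.png

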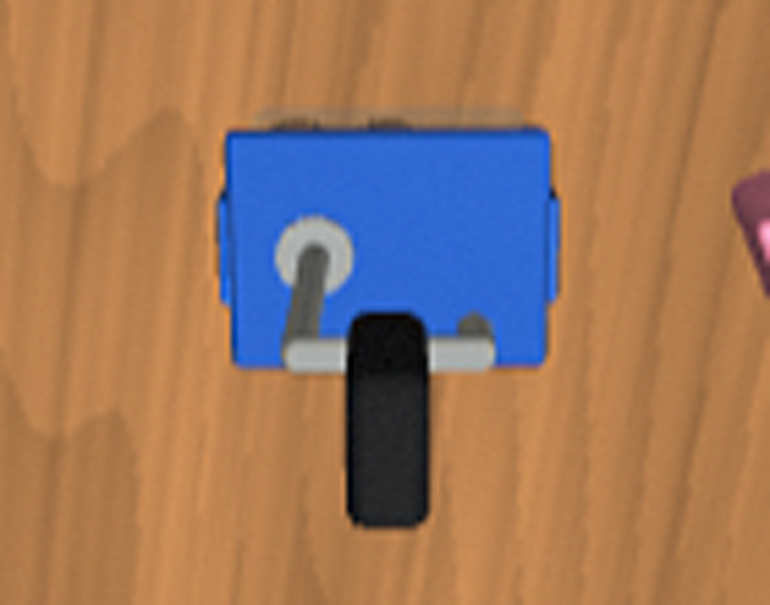

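View pics/w16.png

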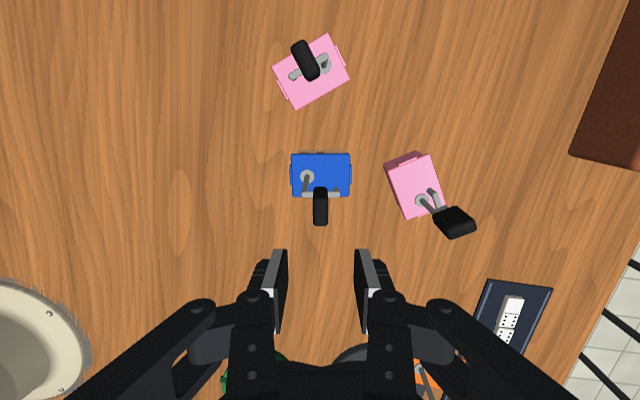

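```bash
python3 -m crank '[[[-0.1,-0.07,1,0],[-0.14,-0.07,3,0],[-0.14,-0.07,5.2,0],[-0.14,-0.07,7.2,0],[-0.14,-0.07,8.8,0],[-0.14,-0.07,10,0],[-0.14,-0.07,10.7,0],[-0.14,-0.07,10.7,0],[-0.14,-0.07,10.7,0]]]' 40; python3 - <<'E'
from h import *
go(.434,.3487,.1135,98.7)
KE=P('wrist');im=cams.get_image('wrist');crop('w',im,240,150,160,120,5,'w17.png')
E
```

```text
time_s: 28.92
tcp_pos: [0.4349, 0.3484, 0.1147]
tool_rot: [3.14, 0.004, 1.723]
ft_force: [-1.4, -0.7, 1.0]
opening: 0.401
t 28.925 tcp [0.4349 0.3484 0.1147] rpy [179.89   0.24  98.71] F [-1.37 -0.66  0.98] op 0.401
shift cm [ 0.04 -0.08  0.12] turn 0.0
```

View pics/w17.png

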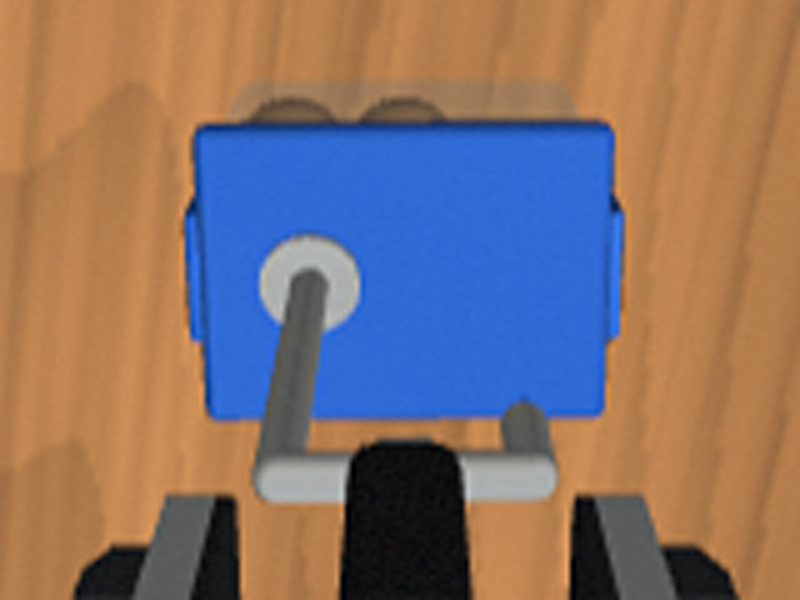

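```bash
python3 f.py; python3 -m crank '[[[0,0,0.1,0],[0,0,0.1,0],[0,0,0.1,0],[0,0,0.1,0],[0,0,0.1,0]]]' 0 50; python3 -m crank '[[[0,0,-0.5,0],[0,0,-2,0],[0,0,-4.5,0],[0,0,-7.5,0],[0,0,-10.5,0],[0,0,-13,0],[0,0,-14.2,0],[0,0,-14.5,0],[0,0,-14.5,0]]]'; python3 - <<'E'
from h import *
exec(open('f.py').read())
go(.43,0,.26,80.9)
KE=P('wrist');im=cams.get_image('wrist');np.save('KEw.npy',KE[1]);cv2.imwrite('pics/w18.png',im[:,:,::-1])
im=cams.get_image('side');crop('s',im,230,120,150,120,5,'s18.png')
im=cams.get_image('top');crop('s',im,240,150,160,110,5,'t18.png')
E
```

```text
F [ 0.   -0.05 -0.09] [0.31 0.52 0.55]
time_s: 29.9
tcp_pos: [0.4346, 0.3483, 0.1133]
tool_rot: [3.14, 0.004, 1.723]
ft_force: [0.9, -0.5, 1.1]
opening: 0.131
time_s: 31.02
tcp_pos: [0.4342, 0.3488, 0.2577]
tool_rot: [3.142, 0.005, 1.723]
ft_force: [1.0, 1.1, -1.2]
opening: 0.129
F [ 0.22  0.06 -1.13] [0.48 0.44 0.45]
t 31.325 tcp [0.4343 0.3489 0.2579] rpy [179.97   0.26  98.71] F [ 1.06  0.05 -1.47] op 0.134
shift cm [-34.42  -5.71  -0.05] turn 17.8
```

View pics/w18.png

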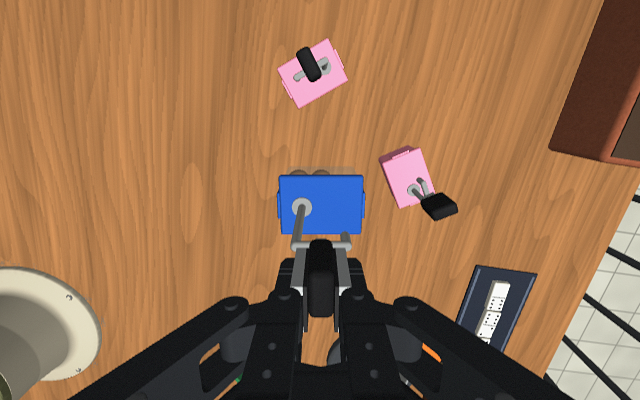

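View pics/s18.png

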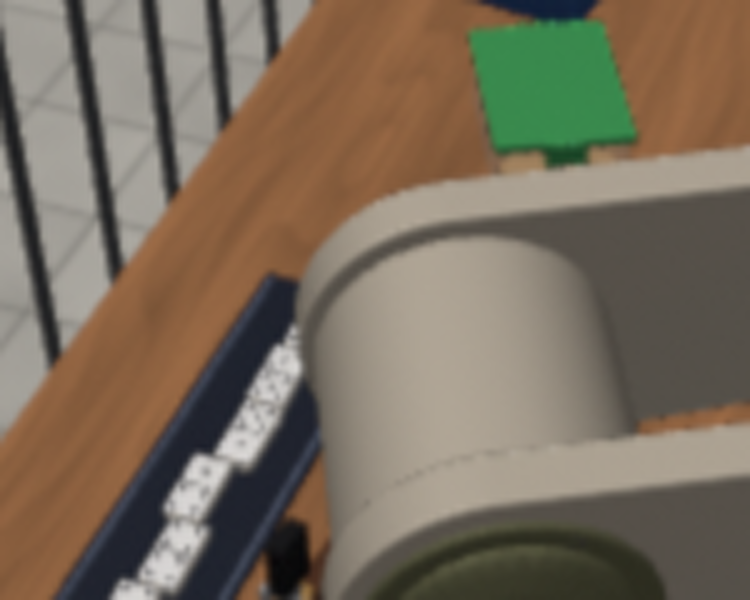

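View pics/t18.png

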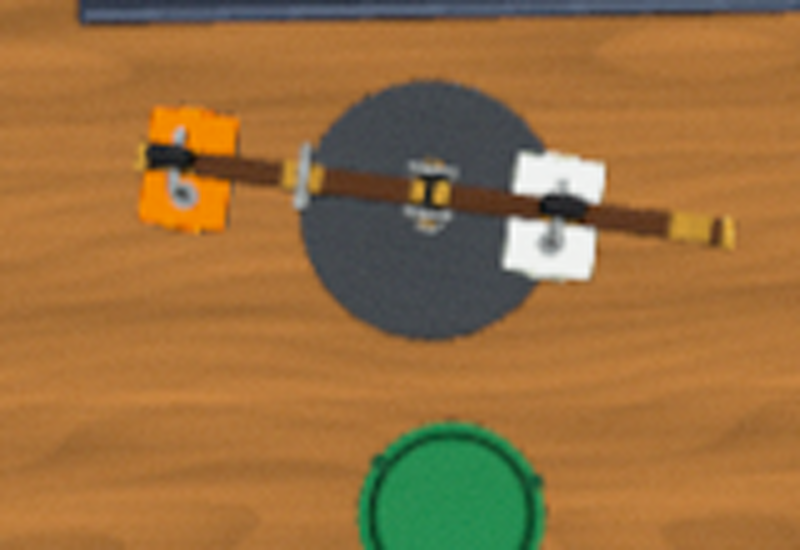

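```bash
python3 -m crank '[[[-1.5,-0.3,0,0],[-4.5,-0.9,0,1],[-8.5,-1.7,0,3],[-13,-2.6,0,5],[-17.5,-3.5,0,7],[-22,-4.4,0,9],[-26.5,-5.2,0,11],[-31,-6,0,13],[-35.5,-6.5,0,15],[-40,-6.6,0.5,17.8],[-43.5,-5.5,1.2,17.8],[-46,-3.8,2,17.8]]]'; python3 -c "
from h import *
go(.4936,-.1187,.2345,80.9)"
```

```text
time_s: 32.98
tcp_pos: [0.4661, -0.1137, 0.2402]
tool_rot: [3.139, 0.004, 1.41]
ft_force: [-0.2, 0.2, -1.3]
opening: 0.128
t 32.975 tcp [ 0.4661 -0.1137  0.2402] rpy [179.84   0.26  80.79] F [-0.22  0.15 -1.33] op 0.128
shift cm [-0.05  2.79  0.58] turn -0.1
```

```bash
python3 -m crank '[[[0,0.8,0.3,0],[0,1.8,0.5,0],[0,2.3,0.6,0],[0,2.3,0.6,0],[0,2.3,0.6,0]]]'; python3 - <<'E'
from h import *
go(.4936,-.1187,.2345,80.9)
KE=P('wrist');im=cams.get_image('wrist');np.save('KEw.npy',KE[1]);crop('w',im,270,160,170,130,4.7,'w19.png')
K=KE[0]
lean=-.117;th=np.radians(-9.1)
Rz=np.array([[np.cos(th),-np.sin(th),0],[np.sin(th),np.cos(th),0],[0,0,1]])
def bar(x,y,z):
    return np.array([.5768,.0097,.188])+Rz@np.array([x,y*np.cos(lean)-z*np.sin(lean),y*np.sin(lean)+z*np.cos(lean)])
for n,q in dict(saddle=(0,-.14,0),rimA=(0,-.1315,.004),rimB=(0,-.1485,.004),vbot=(0,-.14,-.004),end=(0,-.16,-.005)).items():
    X=bar(*q);print(n,X.round(4),((proj('wrist',X,KE)-[270,160])*4.7).round())
E
```

```text
time_s: 33.6
tcp_pos: [0.4887, -0.1171, 0.2345]
tool_rot: [3.138, 0.005, 1.411]
ft_force: [-0.7, 0.1, -1.5]
opening: 0.128
t 33.6 tcp [ 0.4887 -0.1171  0.2345] rpy [179.82   0.26  80.82] F [-0.7   0.13 -1.49] op 0.128
shift cm [-0.08  0.51  0.01] turn -0.1
saddle [ 0.5548 -0.1276  0.2043] [686. 292.]
rimA [ 0.5562 -0.1188  0.2073] [698. 242.]
rimB [ 0.5535 -0.1355  0.2093] [691. 356.]
vbot [ 0.5547 -0.1281  0.2004] [678. 284.]
end [ 0.5516 -0.1478  0.2017] [668. 409.]
```

View pics/w19.png

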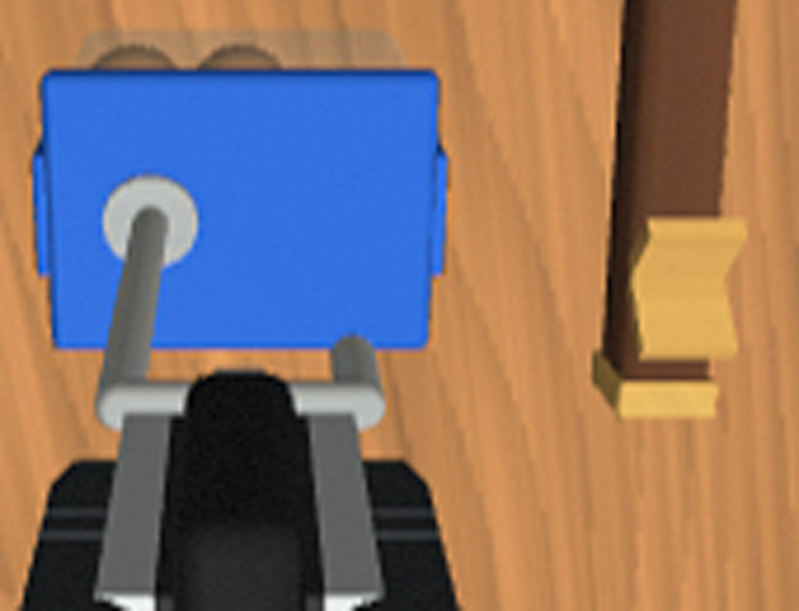

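```bash
python3 - <<'E'
from h import *
K=P('wrist')[0];KE=(K,np.load('KEw.npy'))
px=lambda U,V:(np.array([U,V])+.5)/4.7-.5+[270,160]
s=manip.sense();p=s['tcp_pos'];R=Ro.from_euler('xyz',s['tool_rot']).as_matrix()
rod=atz('w',px(242,402),p[2]+.0045,KE);print('rod-tcp',rod-p)
a=atz('w',px(697,220),.2073,KE);b=atz('w',px(690,356),.2093,KE);v=atz('w',px(685,283),.2004,KE);e=atz('w',px(666,417),.2017,KE)
for q in(a,b,(a+b)/2,v,e):print(q.round(4),'rod->',(R.T@(q-rod)*100).round(2))
E
```

```text
rod-tcp [ 1.42720496e-03 -7.30319884e-05  4.50000000e-03]
[ 0.556  -0.1151  0.2073] rod-> [1.27 6.46 3.19]
[ 0.5532 -0.1352  0.2093] rod-> [-0.75  6.5   3.  ]
[ 0.5546 -0.1251  0.2083] rod-> [0.26 6.48 3.1 ]
[ 0.5555 -0.1276  0.2004] rod-> [0.04 6.61 3.89]
[ 0.551  -0.1487  0.2017] rod-> [-2.12  6.5   3.77]
```

```bash
python3 -m crank '[[[0,0.4,0,0],[0.05,1.2,0,0],[0.08,2.2,0,0],[0.08,3.2,0,0],[0.08,4.2,0,0],[0.08,5.2,0,0],[0.08,6,0,0],[0.08,6.4,0,0],[0.08,6.5,0,0],[0.08,6.5,0,0],[0.08,6.5,0,0]]]'; python3 - <<'E'
from h import *
go(.4936,-.1187,.2345,80.9)
KE=P('wrist');im=cams.get_image('wrist');np.save('KEw.npy',KE[1]);crop('w',im,270,160,120,95,6.5,'w20.png')
im=cams.get_image('side');crop('w',im,270,130,110,90,7,'s20.png')
E
```

```text
time_s: 35.02
tcp_pos: [0.5529, -0.1267, 0.2349]
tool_rot: [3.138, 0.005, 1.41]
ft_force: [-0.8, -0.4, -1.0]
opening: 0.132
t 35.025 tcp [ 0.5529 -0.1267  0.2349] rpy [179.81   0.26  80.81] F [-0.79 -0.45 -1.03] op 0.132
shift cm [-0.15 -5.98  0.02] turn -0.1
```

View pics/w20.png

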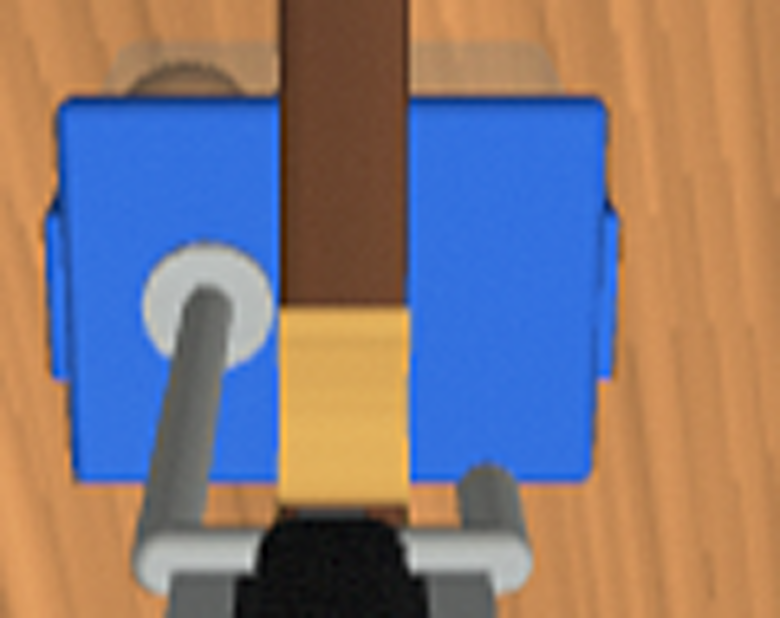

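View pics/s20.png

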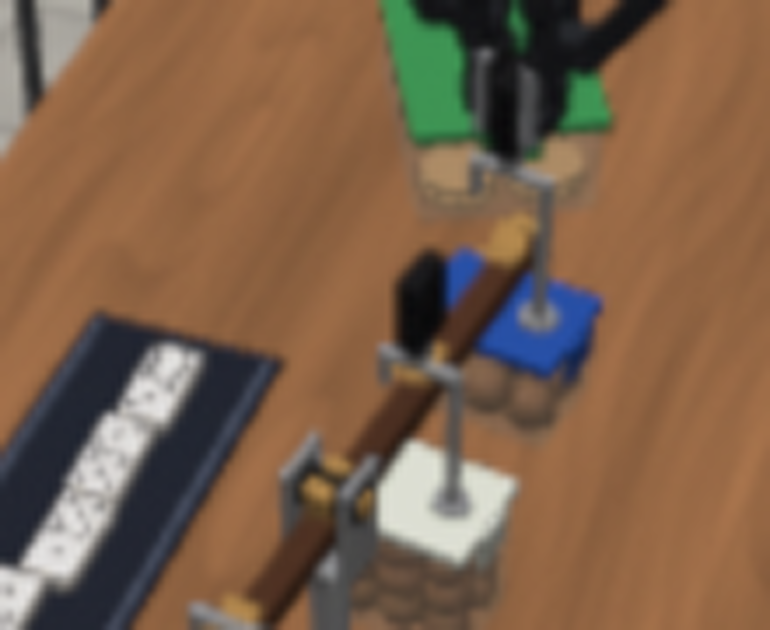

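```bash
python3 - <<'E'
from h import *
K=P('wrist')[0];KE=(K,np.load('KEw.npy'))
px=lambda U,V:(np.array([U,V])+.5)/6.5-.5+[270,160]
s=manip.sense();p=s['tcp_pos'];R=Ro.from_euler('xyz',s['tool_rot']).as_matrix()
rod=atz('w',px(332,550),p[2]+.0045,KE)
a=atz('w',px(345,308),.2068,KE);b=atz('w',px(345,505),.2098,KE)
for q in(a,b,(a+b)/2):print(q.round(4),'rod->',(R.T@(q-rod)*100).round(2))
X=R@[0.0,0.0015,0]+p;print(X)
# predicted rows for outer rims if saddle centred under the rod; half width h
for h in(.0085,.010):
  for sgn in(1,-1):
    c=rod+R@[sgn*h,.0015,0];c[2]=.2043+.004-sgn*h*.117;print(h,sgn,((proj('w',c,KE)-[270,160])*6.5).round())
E
```

```text
[ 0.5574 -0.1153  0.2068] rod-> [1.15 0.14 3.25]
[ 0.5541 -0.1359  0.2098] rod-> [-0.94  0.14  2.96]
[ 0.5557 -0.1256  0.2083] rod-> [0.1  0.14 3.11]
[ 0.55436903 -0.12698385  0.2348692 ]
0.0085 1 [342. 333.]
0.0085 -1 [342. 491.]
0.01 1 [343. 318.]
0.01 -1 [342. 505.]
```

```bash
python3 -m crank '[[[0.07,0.1,0.3,0],[0.07,0.1,0.8,0],[0.07,0.1,1.3,0],[0.07,0.1,1.8,0],[0.07,0.1,2.2,0],[0.07,0.1,2.5,0],[0.07,0.1,2.7,0],[0.07,0.1,2.8,0],[0.07,0.1,2.8,0]]]'; python3 f.py; python3 - <<'E'
from h import *
im=cams.get_image('wrist');crop('w',im,270,160,120,95,6.5,'w21.png')
im=cams.get_image('side');crop('w',im,270,130,110,90,7,'s21.png')
E
```

```text
time_s: 36.25
tcp_pos: [0.5541, -0.1264, 0.2069]
tool_rot: [3.138, 0.005, 1.41]
ft_force: [-0.4, -0.0, -2.1]
opening: 0.131
F [-0.1  -0.03 -1.4 ] [0.4  0.54 0.25]
```

View pics/w21.png

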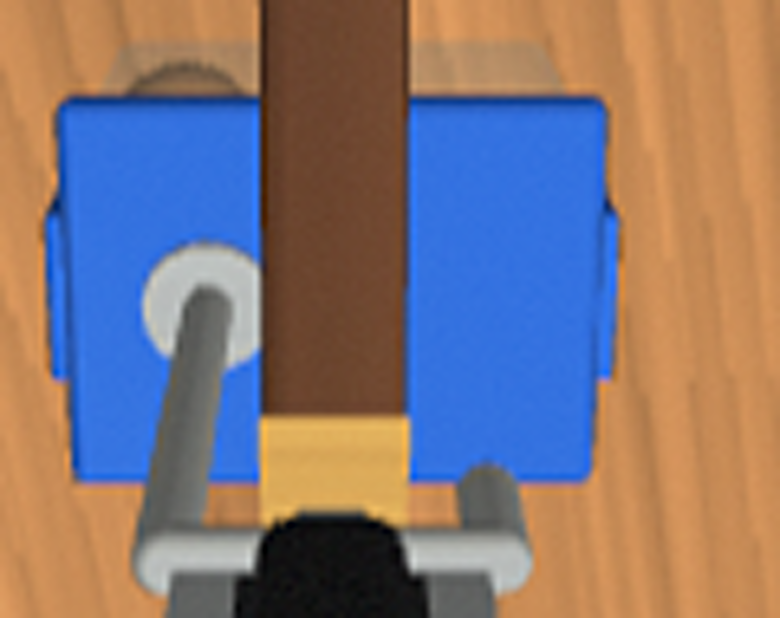

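View pics/s21.png

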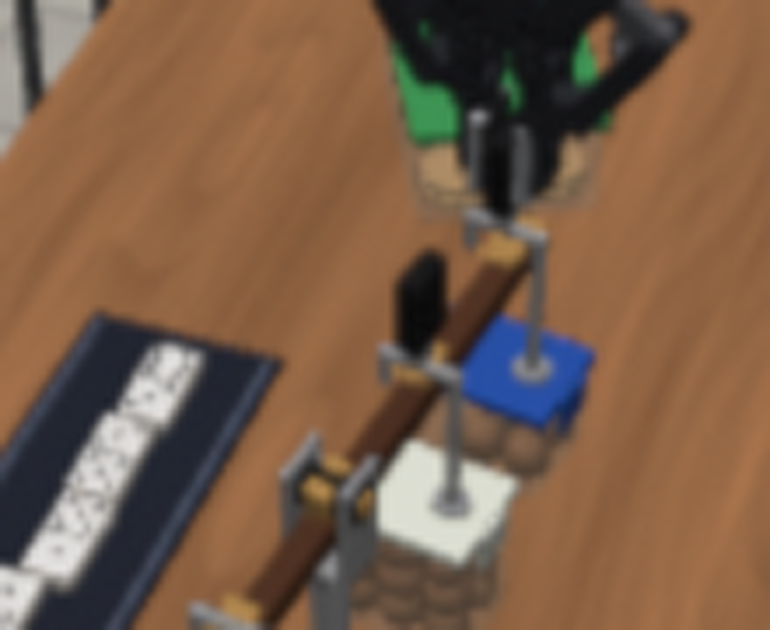

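```bash
python3 -m crank '[[[0,0,0.15,0],[0,0,0.3,0],[0,0,0.45,0],[0,0,0.6,0],[0,0,0.75,0],[0,0,0.9,0],[0,0,1.05,0],[0,0,1.2,0],[0,0,1.3,0],[0,0,1.3,0]]]'; python3 f.py;python3 f.py
```

```text
time_s: 37.9
tcp_pos: [0.5541, -0.1265, 0.1938]
tool_rot: [3.138, 0.005, 1.41]
ft_force: [-1.1, -1.4, -0.6]
opening: 0.132
F [-0.66 -1.35 -0.67] [0.57 0.6  0.36]
F [-0.25 -1.57 -0.52] [0.3  0.44 0.56]
```

```bash
python3 -m crank '[[[-0.02,0,0.1,0],[-0.02,0,0.2,0],[-0.02,0,0.3,0],[-0.02,0,0.4,0],[-0.02,0,0.5,0],[-0.02,0,0.6,0],[-0.02,0,0.6,0]]]'; python3 f.py;python3 f.py
```

```text
time_s: 39.38
tcp_pos: [0.5541, -0.1267, 0.1879]
tool_rot: [3.138, 0.005, 1.41]
ft_force: [-0.1, -1.7, -0.9]
opening: 0.131
F [-0.47 -1.4  -0.12] [0.38 0.53 0.41]
F [-0.58 -1.07  0.02] [0.35 0.7  0.56]
```

```bash
python3 - <<'E'
from h import *
go(.5541,-.1265,.1835,80.9)
im=cams.get_image('wrist');crop('w',im,270,160,120,95,6.5,'w22.png')
im=cams.get_image('side');crop('w',im,240,130,150,120,5,'s22.png')
E
```

```text
t 39.975 tcp [ 0.5541 -0.1267  0.1879] rpy [179.8    0.27  80.81] F [-1.32 -0.65  0.21] op 0.137
shift cm [ 0.02 -0.    0.44] turn -0.1
```

View pics/s22.png

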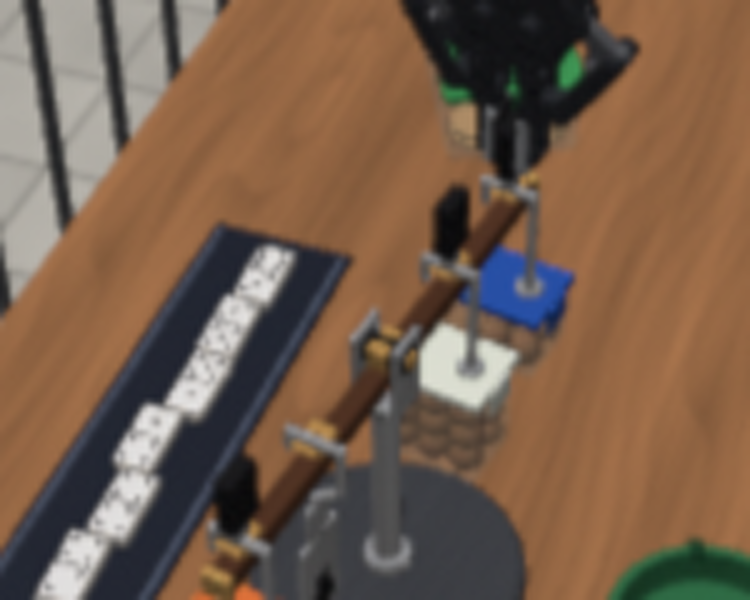

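```bash
python3 -m crank '[[[-0.02,-0.01,0.05,0],[-0.02,-0.01,0.1,0],[-0.02,-0.01,0.15,0],[-0.02,-0.01,0.2,0],[-0.02,-0.01,0.25,0],[-0.02,-0.01,0.25,0]]]'; python3 f.py;python3 f.py;python3 f.py
```

```text
time_s: 40.83
tcp_pos: [0.554, -0.1269, 0.1854]
tool_rot: [3.138, 0.005, 1.41]
ft_force: [-0.3, -0.7, 0.3]
opening: 0.129
F [ 0.18 -1.09 -0.18] [0.41 0.41 0.52]
F [ 0.5  -0.47 -0.01] [0.52 0.24 0.32]
F [ 0.01 -0.5   0.19] [0.36 0.46 0.58]
```

```bash
python3 -m crank '[[[-0.01,0,0.05,0],[-0.01,0,0.1,0],[-0.01,0,0.15,0],[-0.01,0,0.15,0]]]' - 25; python3 f.py;python3 f.py;python3 f.py; python3 - <<'E'
from h import *
go(.5541,-.1265,.1835,80.9)
im=cams.get_image('wrist');crop('w',im,270,160,120,95,6.5,'w23.png')
im=cams.get_image('side');crop('w',im,240,130,150,120,5,'s23.png')
E
```

```text
time_s: 42.22
tcp_pos: [0.5539, -0.127, 0.1839]
tool_rot: [3.138, 0.005, 1.41]
ft_force: [0.3, -0.7, 0.7]
opening: 0.132
F [-0.03 -0.8   0.18] [0.45 0.29 0.58]
F [-0.1  -0.37  0.16] [0.27 0.26 0.34]
F [-0.03 -0.8   0.05] [0.25 0.24 0.38]
t 43.125 tcp [ 0.554  -0.127   0.1839] rpy [179.81   0.27  80.81] F [-0.21 -1.04  0.21] op 0.132
shift cm [0.05 0.01 0.04] turn -0.1
```

View pics/w23.png

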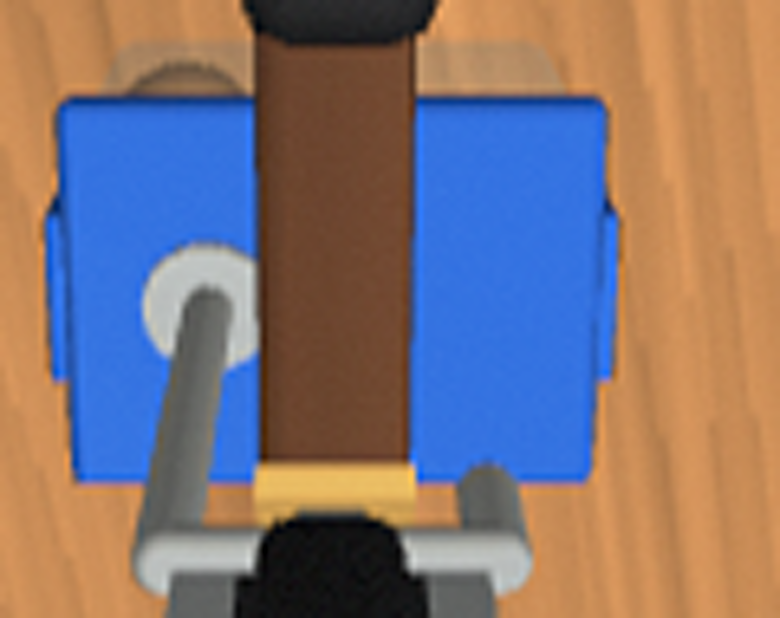

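View pics/s23.png

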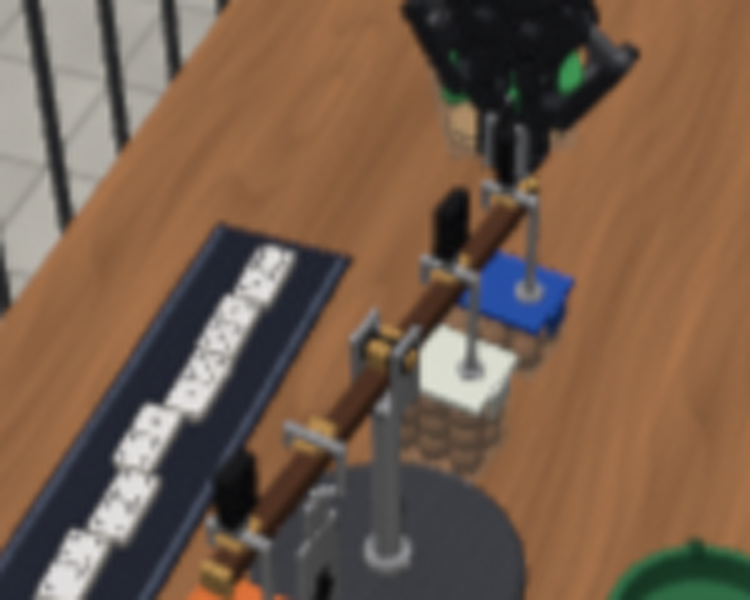

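```bash
python3 -m crank '[[[-0.01,0,0,0],[-0.01,0,0,0]]]'; python3 -m crank '[[[0,0,0,0],[0,0,0,0],[0,0,0,0],[0,0,0,0]]]' 24; python3 f.py; python3 - <<'E'
from h import *
go(.5541,-.1265,.1835,80.9)
im=cams.get_image('wrist');crop('w',im,250,150,140,110,5.5,'w24.png')
im=cams.get_image('side');crop('w',im,240,130,150,120,5,'s24.png')
E
```

```text
time_s: 43.48
tcp_pos: [0.5539, -0.1271, 0.1839]
tool_rot: [3.138, 0.005, 1.41]
ft_force: [-0.3, 0.3, -0.8]
opening: 0.128
time_s: 43.98
tcp_pos: [0.5539, -0.1271, 0.1839]
tool_rot: [3.138, 0.005, 1.41]
ft_force: [-0.6, -0.8, 0.3]
opening: 0.236
F [-0.44  0.38 -0.16] [0.31 0.34 0.41]
t 44.275 tcp [ 0.5539 -0.1271  0.1839] rpy [179.81   0.27  80.81] F [-0.06  0.47 -0.28] op 0.239
shift cm [0.06 0.01 0.04] turn -0.1
```

View pics/w24.png

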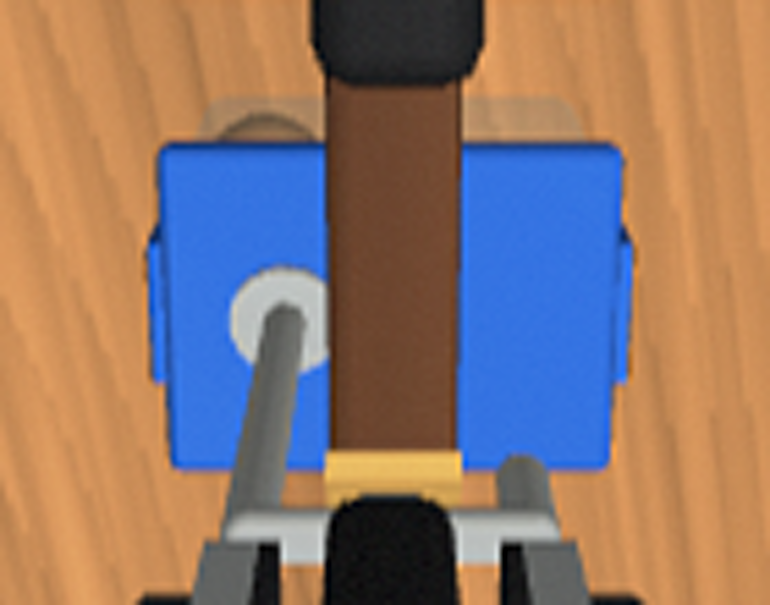

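View pics/s24.png

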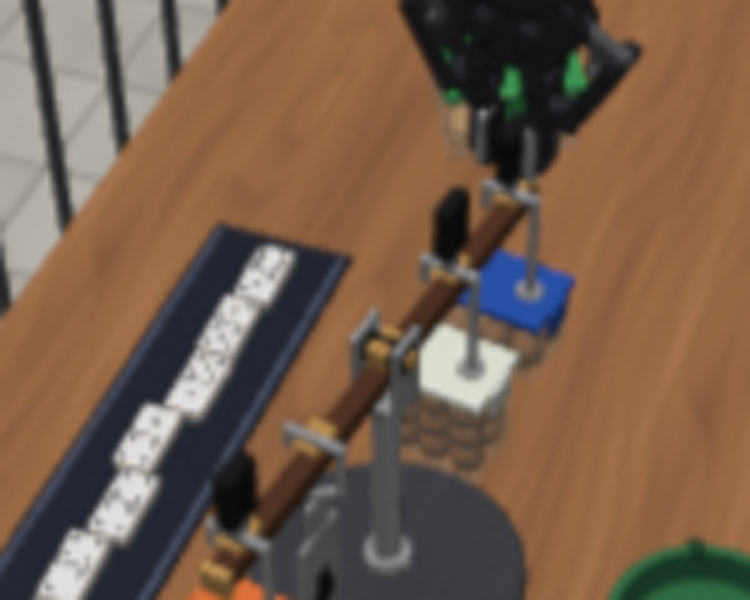

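Released with no visible movement. Straight up, then clear away toward the robot and check.

```bash
python3 -m crank '[[[0,0,-0.5,0],[0,0,-1.5,0],[0,0,-3,0],[0,0,-5,0],[0,0,-7,0],[0,0,-9,0],[0,0,-10,0],[0,-2,-10.5,0],[0,-6,-10.5,0],[0,-10.5,-10.5,0],[0,-15,-10.5,0],[0,-18,-10.5,0]]]'; python3 -m crank '[[[0,-1,0,0],[0,-1,0,0],[0,-1,0,0]]]'; python3 - <<'E'
from h import *
go(.5541,-.1265,.1835,80.9)
im=cams.get_image('top');cv2.imwrite('pics/t25f.png',im[:,:,::-1]);crop('t',im,230,140,180,120,4.4,'t25.png')
im=cams.get_image('side');cv2.imwrite('pics/s25f.png',im[:,:,::-1]);crop('s',im,220,120,160,130,5,'s25.png')
E
```

```text
time_s: 45.88
tcp_pos: [0.3744, -0.0973, 0.2886]
tool_rot: [3.138, 0.005, 1.41]
ft_force: [0.2, 0.3, 0.6]
opening: 0.24
time_s: 46.25
tcp_pos: [0.3652, -0.096, 0.2885]
tool_rot: [3.138, 0.005, 1.41]
ft_force: [-0.1, 0.0, -1.0]
opening: 0.241
t 46.25 tcp [ 0.3652 -0.096   0.2885] rpy [179.79   0.27  80.81] F [-0.1   0.05 -0.99] op 0.241
shift cm [ 0.05 19.09 10.57] turn -0.1
```

View pics/t25f.png

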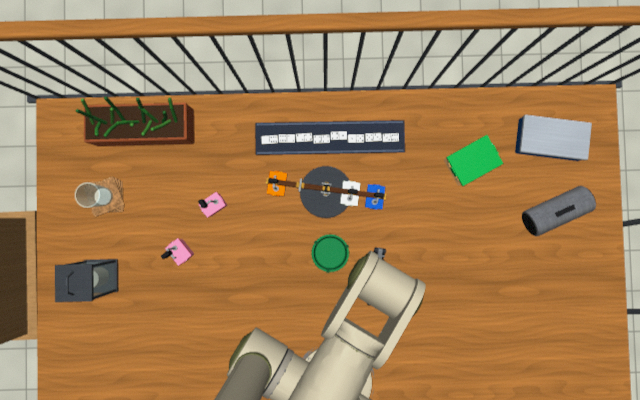

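View pics/s25.png

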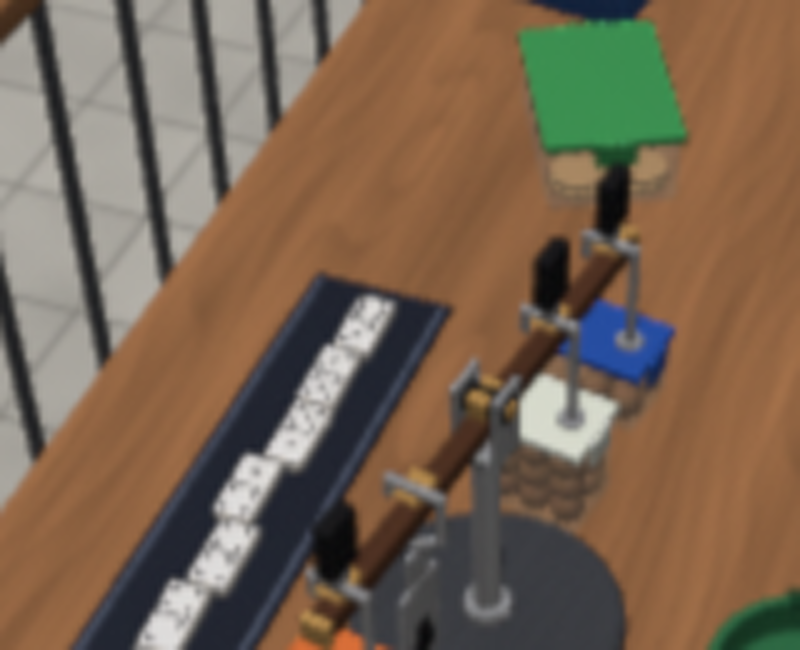

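View pics/t25.png

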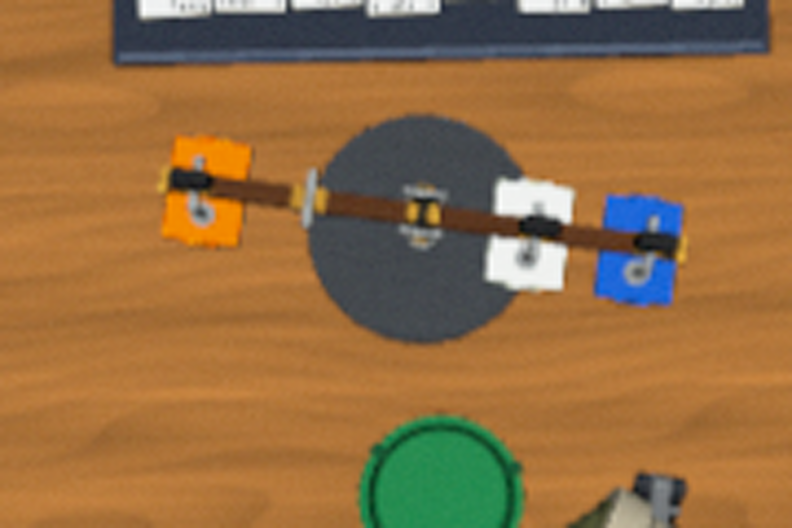

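```bash
python3 - <<'E'
from h import *
T=lambda U,V:(np.array([U,V])+.5)/4.4-.5+[230,140]
S=lambda U,V:(np.array([U,V])+.5)/5-.5+[220,120]
L=tri([('top',T(190,180)),('side',S(335,540))]);R=tri([('top',T(657,243)),('side',S(612,200))])
print('tabs',L,R,'lean',(L[0][2]-R[0][2])/.28)
L=tri([('top',T(165,180)),('side',S(318,625))]);R=tri([('top',T(682,248)),('side',S(630,238))])
print('ends',L,R,(L[0][2]-R[0][2])/.32)
E
```

```text
tabs (array([0.59744619, 0.14935461, 0.21879057]), [np.float64(0.1), np.float64(0.1)]) (array([ 0.55306376, -0.12821068,  0.21711678]), [np.float64(0.2), np.float64(0.2)]) lean 0.005977791881071396
ends (array([0.60068572, 0.16892696, 0.1779637 ]), [np.float64(0.0), np.float64(0.0)]) (array([ 0.54951144, -0.14891024,  0.17434443]), [np.float64(0.5), np.float64(0.5)]) 0.011310208325190918
```

Level within about 0.01 rad, tubs seated, bystanders unmoved. Handing in.

```bash
python3 -c "
from plant import workorder,manip
print(workorder.job_done(),manip.sense()['time_s'])"
```

```text
the job is handed in; nothing more can be done
the job is handed in; nothing more can be done
```

Both tubs hang on the end saddles and the bar is level. I hung the full (orange) tub first, on the left end that rode high, then the part-empty (blue) one on the right end. The job was handed in at about 46 s.

**Release:** I eased each tub down until the wrist force was back near its unloaded value, then opened the fingers. Nothing visibly moved either time. The force noise of about ±0.5 N limits how exactly I could tell that all the weight was off.

**Last checks:**
- **Bar level:** the tab heights gave a lean of 0.006 rad and the bar ends 0.011 rad, both within what the cameras can resolve.
- **Tubs seated:** both rods show in their saddles in the pictures.
- **Everything else:** the white-lid tub, opener, ashtray, dominoes, snack box and pink look-alikes appear where they were. I judged this by eye and did not measure it.

**What did not go cleanly:**
- **Sideways push:** while I was easing the orange tub down, a sideways correction I made met the saddle wall and pushed the bar along its length with up to about 6 N. A later lowering step did the same with about 5 N. I backed both off before letting go.
- **Overshoot:** on that later step I also lowered the tub slightly too far, pressing about 1 N down, and raised it 2 mm.
- **Fingertip position:** the fingertips showed about 25 mm farther back than the stated tool point, so I set the grasp height by camera.

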